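Uncover the sloping sample spinner and turn its rotor by hand

TASK

Lift the loose lid off the sloping bowl of the sample spinner by its knob and set it down gently, flat and knob up, in the middle of the round green mat; do not drop it. Then turn the three-armed rotor in the bowl by hand through one full turn, either way, to check that nothing rubs, and leave it with its red arm at the red index mark on the bowl's rim. Do not force anything, and leave the notebook, the bottle and the beaker where they are.

Things in the scene. Friction and masses are not known exactly. Their poses are not given: they have to be found in the camera images.
- spinner: Fixed bench spinner: white base 240 x 205 mm, 96 mm high, brackets on it to y = +-113 mm and 168 mm high, between them an aluminium bowl sloping forward. Origin on the worktop, z up, -x = low front. Up out of the bowl its axis is n = (-0.4226, 0, 0.9063) here (25 deg lean). Lamp head over the bowl: x -5..140, y +-65, underside z = 469 mm: bars a vertical tool at the knob, not one along n.
- bowl_rim (a point): Centre of the bowl's rim plane, 185 mm above the worktop, above the spinner's origin (axes: the spinner's, not tilted). Bowl outside radius 80 mm, inside 72 mm, inner floor 42 mm below the rim plane along n. A red index mark is on the rim's lowest point.
- lid: Loose lid, about 0.25 kg: blue flange of radius 82 mm, 6 mm thick, over a grey disc of radius 69 mm, 6 mm thick, that sits inside the rim (3 mm play); black knob in the middle. Origin at the centre of the underside, z along the knob. At the start it lies on the bowl, its z along n, its origin 6 mm below the rim plane; it is not fastened and comes off along n.
- lid_knob (a point): Middle of the lid's knob, where to grip: 37 mm above the lid's origin along its z. Knob head 30 mm in diameter, from 24 to 50 mm above the lid's underside, on a 14 mm stem; flange top at 12 mm.
- mat: Fixed round green mat, radius 100 mm, 6 mm thick, on the worktop to the left or right of the spinner and nearer the robot. Origin at the centre of its underside.
- rotor (a joint): Rotor angle about n, rad; grows anticlockwise looking down into the bowl; limits beyond three turns either way. 0 = red arm downhill (spinner -x) at the red index mark. Starts within 1 rad of 0. It turns with under 1 N at the arms; pushed slowly it stops when let go, struck fast it coasts on up to about 0.5 rad. One full turn ending at the index mark reads about +6.28 or -6.28.
- rotor_mark (a point): Top of the red arm, 55 mm from the bowl's axis. Three arms 120 deg apart, 14 mm wide, from 12 to 26 mm below the rim plane, each with a round 18 mm pod at its end (48 to 66 mm from the axis); hub radius 16 mm, top 8 mm below the rim. Between the arms the bowl is empty: closed fingertips fit there to push an arm round at about 40 mm from the axis.
- notebook: Bystander: purple notebook, 210 x 152 x 14 mm, lying loose on the other side from the mat. Origin at the centre of its underside.
- bottle: Bystander: brown bottle with a black cap, 58 mm wide, 106 mm tall, standing beside the spinner. Origin at the centre of its underside.
- beaker: Bystander: clear beaker, 66 mm wide, 71 mm tall, standing beside the spinner. Origin at the centre of its underside.
Not all that is in view belongs to the job. Several things have the shape of the lid; the one meant has the colours described above.

How it is judged:
By the outcome, as a careful person would: the job done as asked, in the order asked, and still so for the second after the job is handed in, with the robot touching nothing.
It also fails if it takes over 64 s, if anything falls off the work surface, if the arm or the gripper's body presses on something with over 40 N, if the wrist force passes 120 N, or if a joint passes its speed limit or range.

ROBOT

A 7-joint arm with a two-finger parallel gripper is mounted at the origin on a cart in front of the work surface, level with it; the furniture and walls round the work are solid. World frame = base frame: x ahead of the robot, y to its left, z up, the work surface at z = 0. Lengths are in m, angles in rad, forces in N, time in s.
With the tool pointing down it reaches from about 0.425 to 0.825 m from the base axis. Payload 3.6 kg.
Tool frame: the origin (TCP) lies on the front face of the gripper's body, between the roots of the fingers; the fingertips stand bot.tip_reach ahead of it and the grasp point (between the pads) lies 54 mm ahead of it (bot.tip_reach is the distance from the TCP to the fingertips, in m); z points along the fingers, y is the direction in which the jaws open and shut (so a half turn about z gives the same grasp; the last joint's range is limited). The gripper opens to 85 mm and grips with 20 to 120 N. Pads are 22 mm wide; open, the fingers measure 114 mm over their backs; the gripper's body (76 mm by 85 mm) begins 54 mm behind the grasp point. The pads swing forward as they close: fully open they stand 13 mm farther back than shut.
Start: joints at [-1.248, 0.615, -0.013, 1.423, 0.008, 1.103, -0.04], TCP at [0.223, 0.611, 0.304] pointing down, gripper open.
Joint ranges: [-3.12, 3.12], [-0.3, 2.06], [-1.34, 1.32], [0.26, 2.42], [-1.36, 4.5], [0.01, 1.98], [-2.84, 2.84]. Speed limits (rad/s): [2.79, 2.79, 3.14, 3.14, 3.14, 3.14, 3.14].

INTERFACE

Orientations are given as a rotation vector (axis times angle).
In Python, from rig import sensors, viewer, bot gives the robot as it stands.
- The arm moves only by the tool apply_moves, never from a script. Its argument "commands" is a list that holds one entry, the list of rows, each a list of 5 numbers: the opening, from 0 (shut) to 1 (fully open), then the shift along the tool's x, y, z in cm, then the turn about the tool's z in rad. A call has 1 to 20 rows; each row shifts and turns the commanded pose from where the row before left it, along the tool's axes as they then stand; what a row does not reach is not made up. A row lasts 1/8 s, in which the tool goes at most 62.5 mm and 10.7 degrees, less where a joint would pass 70% of its speed; a pose out of reach is approached as far as the arm can. A call is refused whole if a number of a shift passes 6.25 or a number of a turn 0.188, either way. A call with a gripper value outside its range is refused whole. The fingers move at their own pace and stop on an object; the grip force is fixed at half the most. Time passes only in rows, so rows that do not move let the fingers close. It gives the time, the measured TCP pose, the force and the opening at its end, in the units of the state.
- sensors.get_obs(): the state, without advancing time (a new reading comes with each control period).
- viewer.capture(name): name is "scene" or "top" or "wrist"; returns a dict with "color" (384x512x3 uint8, red, green, blue), "range_z" (384x512 float32, m along the optical axis (not along the pixel's ray), 0 where there is no reading), "fx", "fy", "cx", "cy" (pixels), "R" (3x3) and "t" (3): a world point X has camera coordinates R X + t. Camera axes: x right, y down, z forward; pixel columns grow to the right and rows downward; lengths in m; the calibration is good to about 2 mm. The wrist camera is an equidistant fisheye: a pixel r from the principal point sees the ray r / f radians off the axis. A picture is of the moment at which its call begins.
- bot.job_done(): hands the job in, once; it reports no verdict.
The state is a dict: "time_s": time; "joint_positions": joint angles; "qvel": joint speeds; "joint_efforts": joint torques, N m; "tcp_pos": TCP position; "tcp_rot": TCP orientation; "force": force on the tool from outside, world axes, zero at the start; "torque": the same for the moment, N m; "gripper_width": finger opening in m.
Only numpy, scipy, OpenCV 4.12 (cv2) and the standard library are available. Lean on these libraries where they do the work, as an engineer would, in place of code of your own. Each camera call takes 0.05 s, during which the arm holds its last target.

## Working session

There is one attempt and no reset: what is moved stays moved. The work goes in short steps, Python scripts to look and compute and a tool call to move; the robot and the scene stay as the last step left them, time stands still between calls to the robot, and variables do not carry over. Pictures are saved under pics/ and viewed, and the job is handed in when it is done.

Besides the shell and the picture viewer there is one more tool, called after "Request:" as a command line: name --argument value ..., lists and objects as JSON in quotes. apply_moves: Moves the arm, as the interface text tells. Its arguments: {"type":"object","properties":{"commands":{"type":"array"}},"required":["commands"]}

```bash
ls; mkdir -p pics
cat > h.py <<'E'
import numpy as np, cv2
from rig import sensors, viewer, bot
def cap(n,fn=None):
    c=viewer.capture(n)
    if fn: cv2.imwrite('pics/'+fn+'.png',c['color'][:,:,::-1])
    return c
def world(c,u,v,z=None):
    # pinhole: points by depth
    z=c['range_z'][int(v),int(u)] if z is None else z
    p=np.array([(u-c['cx'])/c['fx']*z,(v-c['cy'])/c['fy']*z,z])
    return c['R'].T@(p-c['t'])
def ray(c,u,v):
    d=c['R'].T@np.array([(u-c['cx'])/c['fx'],(v-c['cy'])/c['fy'],1]); return -c['R'].T@c['t'],d
def onz(c,u,v,h):
    o,d=ray(c,u,v); return o+d*(h-o[2])/d[2]
E
python3 - <<'E'
from h import *
np.set_printoptions(precision=4,suppress=True)
o=sensors.get_obs(); print(o); print(bot.tip_reach)
for n in ['scene','top','wrist']:
    c=cap(n,n+'0'); print(n,c['fx'],c['cx'],c['cy'],-c['R'].T@c['t'],c['R'])
    np.savez(n+'0.npz',**c)
E
```

```text
pics
{'time_s': 0.0, 'joint_positions': array([-1.2475,  0.6159, -0.0126,  1.4249,  0.0081,  1.1034, -0.0404]), 'qvel': array([-0.0008, -0.0014,  0.0021, -0.0011,  0.0005,  0.0004,  0.0004]), 'joint_efforts': array([ -0.0001, -46.9216,   0.2589, -17.1032,   0.0098,   0.0094,
         0.    ]), 'tcp_pos': array([0.2225, 0.6101, 0.3027]), 'tcp_rot': array([-0.5465, -3.0933,  0.004 ]), 'force': array([ 0.0425, -0.73  ,  0.0239]), 'torque': array([-0.0078, -0.0408,  0.0081]), 'gripper_width': 0.0854503910172433}
0.0726
scene 488.897297043625 256.25729685900495 190.86212811458128 [-0.1457 -0.7407  0.8926] [[ 0.7224 -0.6914  0.0144]
 [-0.4073 -0.4422 -0.7991]
 [ 0.5588  0.5714 -0.6011]]
top 399.8626006763069 246.91128822329594 197.41382550944962 [ 0.3903 -0.009   1.2569] [[ 0.0099 -0.9997 -0.0224]
 [-0.9909 -0.0068 -0.1344]
 [ 0.1342  0.0235 -0.9907]]
wrist 297.3186396354542 252.89884775695793 193.0528631616782 [0.1445 0.6383 0.3732] [[ 0.3428  0.9394 -0.0019]
 [ 0.8894 -0.3239  0.3227]
 [ 0.3025 -0.1123 -0.9465]]
```

View pics/scene0.png

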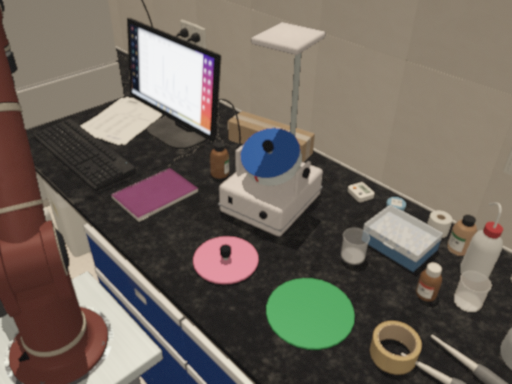

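View pics/top0.png

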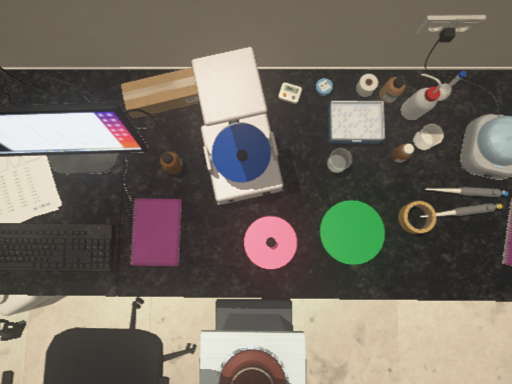

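View pics/wrist0.png

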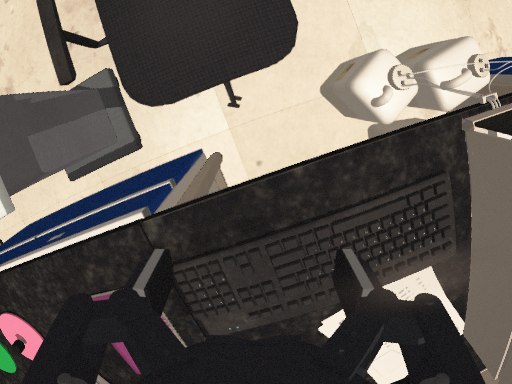

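The scene view shows the blue lid on the bowl at (270,152), knob (268,146), with the pink decoy lid at (226,260) and the green mat at (310,312). In the top view the lid is at (241,153), the mat at (352,232), the decoy at (270,242) and the lamp over the bowl's back at (230,85).

```bash
cat > m.py <<'E'
from h import *
np.set_printoptions(precision=4,suppress=True)
def load(n): return dict(np.load(n+'0.npz'))
for n in ['top','scene']:
    c=load(n); col=c['color'].astype(int); hsv=cv2.cvtColor(c['color'],cv2.COLOR_RGB2HSV)
    def comp(mask,near):
        k,l,s,ce=cv2.connectedComponentsWithStats(mask.astype(np.uint8))
        i=l[near[1],near[0]]; 
        return l==i,s[i],ce[i]
    H,S,V=[hsv[:,:,i].astype(int) for i in range(3)]
    green=(H>50)&(H<75)&(S>120)&(V>80)
    m,s,ce=comp(green,(352,232) if n=='top' else (310,312))
    cn=max(cv2.findContours(m.astype(np.uint8),0,1)[0],key=cv2.contourArea)[:,0]
    P=np.array([onz(c,u,v,.006) for u,v in cn]); 
    A=np.c_[2*P[:,:2],np.ones(len(P))]; x=np.linalg.lstsq(A,(P[:,:2]**2).sum(1),rcond=None)[0]
    print(n,'mat',x[:2],'r',np.sqrt(x[2]+x[0]**2+x[1]**2))
    blue=(H>100)&(H<120)&(S>120)&(V>60)
    m,s,ce=comp(blue,(225,150) if n=='top' else (255,160)); print('lid px',s,ce)
    me=cv2.erode(m.astype(np.uint8),np.ones((3,3)))>0
    v,u=np.nonzero(me&(c['range_z']>0)); z=c['range_z'][v,u]
    p=np.c_[(u-c['cx'])/c['fx']*z,(v-c['cy'])/c['fy']*z,z]; W=(p-c['t'])@c['R']
    mu=np.median(W,0); k=np.ones(len(W),bool)
    for _ in range(6):
        cm=W[k].mean(0); nn=np.linalg.svd(W[k]-cm,full_matrices=False)[2][2]; nn*=np.sign(nn[2]); k=abs((W-cm)@nn)<.004
    print('plane',cm,nn,k.mean(),'yaw',np.arctan2(-nn[1],-nn[0]),'tilt',np.degrees(np.arccos(nn[2])))
    # outline -> plane, circle fit
    hull=max(cv2.findContours(m.astype(np.uint8),0,1)[0],key=cv2.contourArea)[:,0]
    hull=cv2.convexHull(hull)[:,0]
    Q=[]
    for a,b in hull:
        o,d=ray(c,a,b); Q.append(o+d*((cm-o)@nn)/(d@nn))
    Q=np.array(Q); e1=np.cross([0,1,0],nn); e1/=np.linalg.norm(e1); e2=np.cross(nn,e1)
    q=np.c_[(Q-cm)@e1,(Q-cm)@e2]
    x=np.linalg.lstsq(np.c_[2*q,np.ones(len(q))],(q**2).sum(1),rcond=None)[0]
    C=cm+x[0]*e1+x[1]*e2; print('lid top centre',C,'r',np.sqrt(x[2]+x[0]**2+x[1]**2),'origin',C-.012*nn,'rim',C-.006*nn,'knob',C+.025*nn)
    K=C+.025*nn; pc=c['R']@K+c['t']; print('knob px',pc[:2]/pc[2]*c['fx']+[c['cx'],c['cy']])
    print([c['range_z'][b,a] for a,b in ([(241,155)] if n=='top' else [(268,146)])], pc[2])
    cv2.imwrite('pics/crop_%s.png'%n,cv2.resize(c['color'][90:230,180:320][:,:,::-1],(700,700),interpolation=cv2.INTER_CUBIC))
E
python3 m.py
```

```text
top mat [ 0.4548 -0.3066] r 0.09893206017398913
lid px [ 212  127   58   55 1795] [238.2635 158.3237]
plane [0.6422 0.0428 0.1835] [-0.4117 -0.0939  0.9065] 0.95 yaw 0.22432906995141125 tilt 24.977084524018107
lid top centre [0.6566 0.0345 0.1892] r 0.07871501091304701 origin [0.6615 0.0356 0.1783] rim [0.6591 0.0351 0.1837] knob [0.6463 0.0321 0.2118]
knob px [241.2236 155.0256]
[np.float32(1.056045)] 1.0705826323356415
scene mat [1.3065 0.6946] r 1.4213816271767001
lid px [ 241  129   58   48 2047] [269.7    152.9643]
plane [0.653  0.0273 0.1865] [-0.409  -0.0912  0.908 ] 0.9443820224719102 yaw 0.21931173571269624 tilt 24.772860801031737
lid top centre [0.6554 0.0311 0.1879] r 0.07878718578376791 origin [0.6603 0.0322 0.177 ] rim [0.6578 0.0316 0.1825] knob [0.6451 0.0288 0.2106]
knob px [267.3799 146.3787]
[np.float32(1.2766459)] 1.2915075546734989
```

Request:
apply_moves --commands '[[[1, 0, 0, -2, -0.143], [1, 0, 0, -2, -0.143], [1, 0, 0, 0, -0.143], [1, 0, 0, 0, -0.142], [1, -1.3, -6, 0, 0], [1, -1.3, -6, 0, 0], [1, -1.3, -6, 0, 0], [1, -1.3, -6, 0, 0], [1, -1.3, -6, 0, 0], [1, -1.3, -6, 0, 0], [1, -1.3, -6, 0, 0], [1, -1.3, -6, 0, 0], [1, -1.3, -6, 0, 0]]]'

```text
time_s: 1.78
tcp_pos: [0.4559, 0.1076, 0.344]
tcp_rot: [-0.347, 3.122, 0.0]
force: [0.6, 0.2, -0.9]
gripper_width: 0.0855
```

```bash
cat >> h.py <<'E'
from scipy.spatial.transform import Rotation as Ro
def st():
    np.set_printoptions(precision=4,suppress=True)
    o=sensors.get_obs(); R=Ro.from_rotvec(o['tcp_rot']).as_matrix()
    print('t',o['time_s'],'q',o['joint_positions'],'\ntcp',o['tcp_pos'],'x',R[:,0],'y',R[:,1],'z',R[:,2],'F',o['force'],'w',o['gripper_width']); return o,R
E
python3 -c "
from h import *
st()"
```

```text
t 1.775 q [-0.253   0.2906 -0.0333  1.8647  0.0113  0.9861  1.501 ] 
tcp [0.4559 0.1076 0.344 ] x [-0.9756 -0.2196 -0.0003] y [-0.2196  0.9756  0.0001] z [ 0.0003  0.0002 -1.    ] F [ 0.5516  0.2273 -0.94  ] w 0.08549685109023628
```

Request:
apply_moves --commands '[[[1, 0, 0, -6, 0], [1, 0, 0, -6, 0], [1, 0, 0, -6, 0], [1, 0, 0, -6, 0], [1, 0, 0, -6, 0], [1, 0, 0, -6, 0], [1, 0, 0, -3, 0], [1, 0, 0, -3, 0]]]'

```text
time_s: 2.78
tcp_pos: [0.4443, 0.1069, 0.7243]
tcp_rot: [-0.341, 3.081, 0.007]
force: [-0.7, 0.2, -0.3]
gripper_width: 0.0852
```

```bash
python3 -c "
from h import *
st()"
```

```text
t 2.775 q [-0.4269  0.2058  0.215   0.9163 -0.0473  1.982   1.5539] 
tcp [0.4443 0.1069 0.7243] x [-0.975  -0.2182 -0.0417] y [-0.2184  0.9759 -0.0004] z [ 0.0408  0.0088 -0.9991] F [-0.6508  0.1928 -0.2606] w 0.08518857050975541
```

Request:
apply_moves --commands '[[[1, 0, 0, -6, 0], [1, 0, 0, -6, 0]]]'

```text
time_s: 3.02
tcp_pos: [0.418, 0.1006, 0.7603]
tcp_rot: [-0.334, 2.995, 0.025]
force: [0.1, -0.6, 0.5]
gripper_width: 0.0855
```

Request:
apply_moves --commands '[[[1, 0, 0, 6, 0]]]'

```text
time_s: 3.15
tcp_pos: [0.4254, 0.1012, 0.7065]
tcp_rot: [-0.33, 2.977, 0.029]
force: [1.7, -0.4, -0.1]
gripper_width: 0.0857
```

```bash
python3 -c "
from h import *
st()"
```

```text
t 3.15 q [-0.5114  0.0991  0.2715  1.1071 -0.0271  1.7917  1.5403] 
tcp [0.4254 0.1012 0.7065] x [-0.9653 -0.2161 -0.1466] y [-0.2189  0.9757  0.0032] z [ 0.1423  0.0352 -0.9892] F [ 1.7241 -0.4078 -0.1068] w 0.08573305053587903
```

Request:
apply_moves --commands '[[[1, -1, 0, -6, 0], [1, -1, 0, -6, 0], [1, -1, 0, -6, 0], [1, -1, 0, -6, 0]]]'

```text
time_s: 3.65
tcp_pos: [0.3998, 0.0949, 0.8212]
tcp_rot: [-0.315, 2.832, 0.054]
force: [-0.8, -0.1, -0.7]
gripper_width: 0.0854
```

```bash
cat >> h.py <<'E'
def tilt(R): print('tilt',np.degrees(np.arccos(-R[2,2])),'az',np.degrees(np.arctan2(R[1,2],R[0,2])))
E
python3 -c "
from h import *
tilt(st()[1])"
```

```text
t 3.65 q [-0.5636  0.1085  0.36    0.7623 -0.0504  1.983   1.5543] 
tcp [0.3998 0.0949 0.8212] x [-0.9338 -0.2097 -0.2897] y [-0.2206  0.9753  0.005 ] z [ 0.2816  0.0686 -0.9571] F [-0.7879 -0.1182 -0.7365] w 0.08544843529864816
tilt 16.845076869330253 az 13.68580560927161
```

Request:
apply_moves --commands '[[[1, 0, 0, -6, 0], [1, 0, 0, -6, 0]]]'

```text
time_s: 3.9
tcp_pos: [0.3588, 0.0838, 0.8532]
tcp_rot: [-0.305, 2.75, 0.072]
force: [-1.0, 0.9, -0.3]
gripper_width: 0.0853
```

```bash
python3 -c "
from h import *
tilt(st()[1])"
```

```text
t 3.9 q [-0.911   0.0297  0.6725  0.7576 -0.0218  1.983   1.5369] 
tcp [0.3588 0.0838 0.8532] x [-0.9074 -0.202  -0.3685] y [-0.2209  0.9753  0.0094] z [ 0.3575  0.0899 -0.9296] F [-0.9542  0.876  -0.3485] w 0.08532222481620023
tilt 21.63210296591466 az 14.114705447345797
```

Request:
apply_moves --commands '[[[1, -5, 0, -3, 0], [1, -4, 0, -5, 0]]]'

```text
time_s: 4.15
tcp_pos: [0.3922, 0.0975, 0.8754]
tcp_rot: [-0.311, 2.676, 0.077]
force: [0.5, -0.9, 0.3]
gripper_width: 0.0852
```

```bash
python3 -c "
from h import *
tilt(st()[1])"
```

```text
t 4.15 q [-0.5863  0.1096  0.3883  0.6064 -0.0603  1.9826  1.5555] 
tcp [0.3922 0.0975 0.8754] x [-0.8767 -0.2053 -0.4351] y [-0.2301  0.9732  0.0045] z [ 0.4225  0.104  -0.9004] F [ 0.5041 -0.855   0.3307] w 0.08517487240008596
tilt 25.791677753765537 az 13.833136963431434
```

```bash
cat >> h.py <<'E'
K=np.array([.6457,.0305,.2125]); yaw=.222
n=np.array([-.4226*np.cos(yaw),-.4226*np.sin(yaw),.9063])
def go(target,reach=.054):
    o,R=st(); tilt(R)
    d=R.T@(np.asarray(target)-reach*R[:,2]-o['tcp_pos'])*100
    print('delta cm tool',d); return d
E
python3 -c "
from h import *
d=go(K+.12*n); print(d/12)"
```

```text
t 4.15 q [-0.5863  0.1096  0.3883  0.6064 -0.0603  1.9826  1.5555] 
tcp [0.3922 0.0975 0.8754] x [-0.8767 -0.2053 -0.4351] y [-0.2301  0.9732  0.0045] z [ 0.4225  0.104  -0.9004] F [ 0.5041 -0.855   0.3307] w 0.08517487240008596
tilt 25.791677753765537 az 13.833136963431434
delta cm tool [  7.8301 -12.5514  52.2968]
[ 0.6525 -1.0459  4.3581]
```

Request:
apply_moves --commands '[[[1, 0.6, -1, 4.4, 0], [1, 0.6, -1, 4.4, 0], [1, 0.7, -1.1, 4.4, 0], [1, 0.7, -1.1, 4.4, 0], [1, 0.7, -1.1, 4.4, 0], [1, 0.7, -1.1, 4.4, 0], [1, 0.7, -1.1, 4.4, 0], [1, 0.7, -1.1, 4.4, 0], [1, 0.6, -1, 4.3, 0], [1, 0.6, -1, 4.3, 0], [1, 0.6, -1, 4.3, 0], [1, 0.6, -1, 4.2, 0], [1, 0, 0, 0, 0]]]'

```text
time_s: 5.78
tcp_pos: [0.5706, 0.006, 0.3624]
tcp_rot: [-0.303, 2.689, 0.066]
force: [-0.4, -0.2, 0.9]
gripper_width: 0.0851
```

```bash
python3 -c "
from h import *
d=go(K)
c=cap('wrist','w1'); cap('scene','s1')"
```

```text
t 5.775 q [-0.3107  0.3192  0.4008  1.8645 -0.4288  0.5951  2.1515] 
tcp [0.5706 0.006  0.3624] x [-0.8831 -0.2021 -0.4235] y [-0.2227  0.9749 -0.0007] z [ 0.413   0.0937 -0.9059] F [-0.4437 -0.2403  0.8846] w 0.0850945697041101
tilt 25.054021271601616 az 12.787259265193889
delta cm tool [-0.7812  0.7211 11.5139]
```

View pics/w1.png

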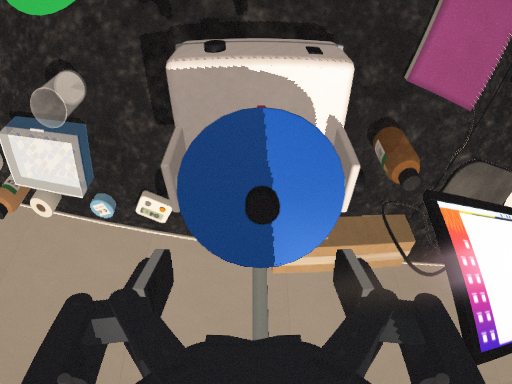

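View pics/s1.png

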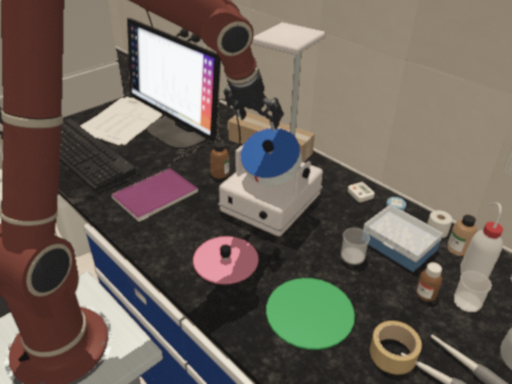

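The wrist view shows the lid centred at (260,187), knob at (263,205) a little left of the middle between the fingers. I'll cross-check the knob ray before closing in.

```bash
cat >> h.py <<'E'
def fray(c,u,v):
    x=u-c['cx'];y=v-c['cy'];r=np.hypot(x,y);th=r/c['fx']
    d=np.array([np.sin(th)*x/r,np.sin(th)*y/r,np.cos(th)]) if r>0 else np.array([0,0,1.])
    return -c['R'].T@c['t'],c['R'].T@d
def fproj(c,P):
    p=c['R']@P+c['t'];a=np.hypot(p[0],p[1]);th=np.arctan2(a,p[2]); return np.array([c['cx'],c['cy']])+c['fx']*th*p[:2]/a
def hit(o,d,p0,nn): return o+d*((p0-o)@nn)/(d@nn)
E
python3 - <<'E'
from h import *
np.set_printoptions(precision=4,suppress=True)
c=cap('wrist'); g=c['color'].sum(2); m=(g<60).astype(np.uint8); m[:170]=0;m[235:]=0;m[:,:230]=0;m[:,300:]=0
v,u=np.nonzero(m); print(u.mean(),v.mean(),len(u),u.min(),u.max(),v.min(),v.max())
print('pred knob head mid',fproj(c,K),'top',fproj(c,K+.013*n),'bot',fproj(c,K-.013*n))
hsv=cv2.cvtColor(c['color'],cv2.COLOR_RGB2HSV); b=((hsv[:,:,0]>100)&(hsv[:,:,0]<120)&(hsv[:,:,1]>120)).astype(np.uint8); b[:100]=0;b[275:]=0;b[:,:150]=0;b[:,360:]=0
hull=cv2.convexHull(max(cv2.findContours(b,0,1)[0],key=cv2.contourArea))[:,0]
p0=K-.025*n
e1=np.cross([0,1,0],n);e1/=np.linalg.norm(e1);e2=np.cross(n,e1)
Q=np.array([hit(*fray(c,a,bb),p0,n) for a,bb in hull]); q=np.c_[(Q-p0)@e1,(Q-p0)@e2]
x=np.linalg.lstsq(np.c_[2*q,np.ones(len(q))],(q**2).sum(1),rcond=None)[0]
print('centre off',x[:2],np.sqrt(x[2]+x[0]**2+x[1]**2), p0+x[0]*e1+x[1]*e2+.025*n)
E
```

```text
261.14406779661016 203.16101694915255 236 245 277 187 223
pred knob head mid [260.8815 203.6503] top [261.3009 209.2766] bot [260.4982 198.5294]
centre off [0.0008 0.0003] 0.08098707482906795 [0.6464 0.0308 0.2129]
```

Request:
apply_moves --commands '[[[1, -0.8, 0.7, 2, 0], [1, 0, 0, 3, 0], [1, 0, 0, 3, 0], [1, 0, 0, 2, 0], [1, 0, 0, 1, 0], [1, 0, 0, 0.3, 0], [1, 0, 0, 0, 0]]]'

```text
time_s: 6.8
tcp_pos: [0.6135, 0.0248, 0.2563]
tcp_rot: [-0.301, 2.705, 0.07]
force: [-0.1, 0.1, -0.3]
gripper_width: 0.0851
```

```bash
python3 -c "
from h import *
d=go(K)
c=cap('wrist','w2')"
```

```text
t 6.8 q [-0.2254  0.51    0.2632  1.8869 -0.5759  0.3986  2.2652] 
tcp [0.6135 0.0248 0.2563] x [-0.89   -0.1998 -0.41  ] y [-0.2208  0.9753  0.004 ] z [ 0.3991  0.0941 -0.9121] F [-0.1172  0.0604 -0.3198] w 0.08514672212460238
tilt 24.20460677560239 az 13.264441869491812
delta cm tool [-1.1797 -0.1714 -0.0664]
```

View pics/w2.png

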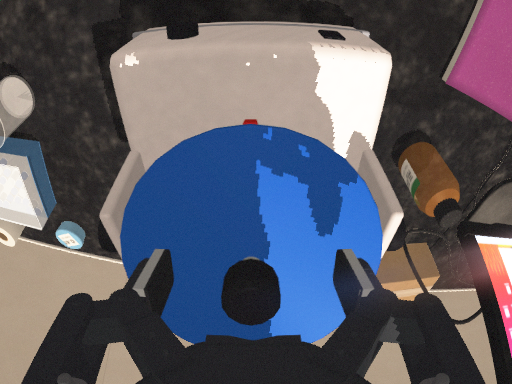

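Request:
apply_moves --commands '[[[1, -0.6, -0.1, -0.2, 0], [1, -0.6, -0.1, 0, 0], [1, 0, 0, 0, 0], [1, 0, 0, 0, 0]]]'

```text
time_s: 7.35
tcp_pos: [0.6234, 0.0253, 0.2621]
tcp_rot: [-0.302, 2.706, 0.071]
force: [0.0, -0.1, 0.1]
gripper_width: 0.0853
```

```bash
python3 -c "
from h import *
d=go(K)"
```

```text
t 7.35 q [-0.2356  0.5173  0.2814  1.8531 -0.564   0.4299  2.2485] 
tcp [0.6234 0.0253 0.2621] x [-0.8907 -0.2    -0.4083] y [-0.221   0.9753  0.0044] z [ 0.3973  0.0941 -0.9128] F [ 0.0438 -0.0676  0.0508] w 0.08526255508642691
tilt 24.099391806648843 az 13.330580269900931
delta cm tool [-0.0635 -0.0025  0.0568]
```

Request:
apply_moves --commands '[[[0, 0, 0, 0, 0], [0, 0, 0, 0, 0], [0, 0, 0, 0, 0], [0, 0, 0, 0, 0], [0, 0, 0, 0, 0], [0, 0, 0, 0, 0], [0, 0, 0, 0, 0]]]'

```text
time_s: 8.22
tcp_pos: [0.6234, 0.0251, 0.2623]
tcp_rot: [-0.301, 2.706, 0.071]
force: [-3.5, -0.5, 3.7]
gripper_width: 0.0285
```

Request:
apply_moves --commands '[[[0, 0, 0, -0.5, 0], [0, 0, 0, -1, 0], [0, 0, 0, -1.5, 0], [0, 0, 0, -2.5, 0], [0, 0, 0, -2.5, 0], [0, 0, 0, 0, 0]]]'

```text
time_s: 8.98
tcp_pos: [0.592, 0.017, 0.3379]
tcp_rot: [-0.3, 2.701, 0.069]
force: [0.7, 0.5, -3.4]
gripper_width: 0.0284
```

```bash
python3 -c "
from h import *
d=go(K)
c=cap('wrist','w3');cap('scene','s3')"
```

```text
t 8.975 q [-0.3111  0.3834  0.3892  1.8424 -0.4663  0.5706  2.1626] 
tcp [0.592  0.017  0.3379] x [-0.8887 -0.1991 -0.4131] y [-0.2201  0.9755  0.0033] z [ 0.4023  0.0938 -0.9107] F [ 0.6527  0.52   -3.3675] w 0.02835641563123127
tilt 24.39919648520779 az 13.129666936321883
delta cm tool [0.1336 0.0934 8.3062]
```

View pics/w3.png

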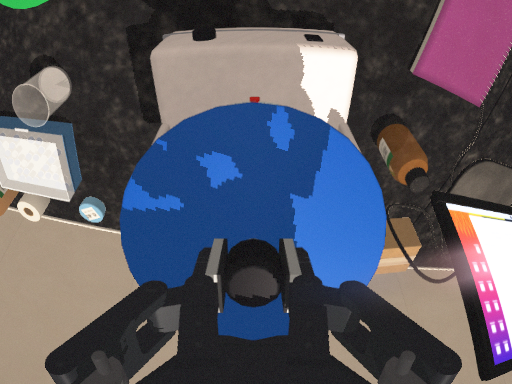

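View pics/s3.png

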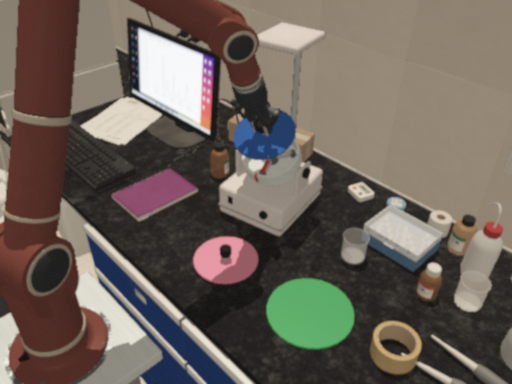

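The lid is up and held square in the gripper (28 mm opening); the bowl shows beneath it at (265,165) in the scene view. Next I pull inward, away from the lamp, and use the inner reach limit to remove the tilt.

Request:
apply_moves --commands '[[[0, 2.8, 2.3, -1.3, 0], [0, 2.8, 2.3, -1.3, 0], [0, 2.8, 2.3, -1.3, 0], [0, 2.8, 2.3, -1.3, 0], [0, 2.8, 2.3, -1.3, 0], [0, 2.7, 0, -1.2, 0], [0, 2.7, 0, -1.2, 0], [0, 2.7, 0, -1.2, 0]]]'

```text
time_s: 10.07
tcp_pos: [0.328, 0.0761, 0.3367]
tcp_rot: [-0.302, 2.708, 0.07]
force: [-0.4, 0.1, -2.1]
gripper_width: 0.0282
```

```bash
python3 -c "
from h import *
o,R=st();tilt(R)"
```

```text
t 10.075 q [-0.9188 -0.084   0.5564  2.3926  0.2364  0.4137  1.2414] 
tcp [0.328  0.0761 0.3367] x [-0.8912 -0.2007 -0.4068] y [-0.2213  0.9752  0.0037] z [ 0.3959  0.0933 -0.9135] F [-0.4036  0.1125 -2.1149] w 0.028176251781113867
tilt 24.002458512923077 az 13.264028130181325
```

Request:
apply_moves --commands '[[[0, 2.7, 0, -1.2, 0], [0, 2.7, 0, -1.2, 0]]]'

```text
time_s: 10.32
tcp_pos: [0.2976, 0.0682, 0.3429]
tcp_rot: [-0.305, 2.712, 0.08]
force: [-0.2, -0.7, -2.5]
gripper_width: 0.0276
```

```bash
python3 -c "
from h import *
o,R=st();tilt(R); cap('scene','s4')"
```

```text
t 10.325 q [-0.4262 -0.1322  0.0925  2.4191  0.1045  0.4417  1.3779] 
tcp [0.2976 0.0682 0.3429] x [-0.8926 -0.201  -0.4036] y [-0.2245  0.9744  0.0111] z [ 0.3911  0.1005 -0.9149] F [-0.1826 -0.698  -2.4757] w 0.027556666512486328
tilt 23.813260901123645 az 14.411445504262167
```

View pics/s4.png

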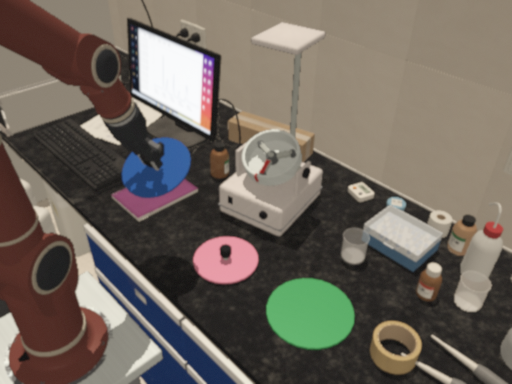

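Request:
apply_moves --commands '[[[0, 4, 0, -1.8, 0], [0, 4, 0, -1.8, 0]]]'

```text
time_s: 10.62
tcp_pos: [0.2722, 0.0498, 0.3559]
tcp_rot: [-0.283, 2.724, 0.092]
force: [-0.4, -0.9, -1.3]
gripper_width: 0.0278
```

```bash
python3 -c "
from h import *
o,R=st();tilt(R)"
```

```text
t 10.625 q [ 0.0619 -0.2053 -0.2391  2.4186 -0.164   0.522   1.7213] 
tcp [0.2722 0.0498 0.3559] x [-0.9    -0.1842 -0.3951] y [-0.2103  0.9774  0.0234] z [ 0.3818  0.1041 -0.9183] F [-0.4077 -0.9068 -1.3491] w 0.027771330296742357
tilt 23.314053941066607 az 15.255588226885688
```

Request:
apply_moves --commands '[[[0, -1.8, 0.3, 3.6, 0], [0, -1.8, 0.3, 3.6, 0], [0, -1.8, 0.3, 3.6, 0], [0, -1.8, 0.3, 3.6, 0], [0, 4, 0, 0.8, 0], [0, 5, 0, 1, 0], [0, 5, 0, 1, 0]]]'

```text
time_s: 11.5
tcp_pos: [0.3372, 0.0862, 0.2219]
tcp_rot: [-0.356, 2.924, 0.03]
force: [-0.7, 0.9, -4.7]
gripper_width: 0.028
```

```bash
python3 -c "
from h import *
o,R=st();tilt(R)"
```

```text
t 11.5 q [ 0.5355  0.483  -1.2016  2.4167  1.0526  0.6037  0.3217] 
tcp [0.3372 0.0862 0.2219] x [-0.952  -0.2356 -0.1955] y [-0.2395  0.9709 -0.0034] z [ 0.1906  0.0436 -0.9807] F [-0.6901  0.9496 -4.655 ] w 0.02804601271638988
tilt 11.274032334942948 az 12.88269597466507
```

Request:
apply_moves --commands '[[[0, 4, 0, 1.5, 0], [0, 4, 0, 1.5, 0]]]'

```text
time_s: 11.75
tcp_pos: [0.3263, 0.0824, 0.2148]
tcp_rot: [-0.356, 2.98, 0.023]
force: [0.1, 0.2, -2.3]
gripper_width: 0.0277
```

```bash
python3 -c "
from h import *
o,R=st();tilt(R); cap('scene','s5')"
```

```text
t 11.75 q [ 0.5859  0.582  -1.3394  2.4201  1.0589  0.7355  0.2627] 
tcp [0.3263 0.0824 0.2148] x [-0.9622 -0.2331 -0.1409] y [-0.2352  0.9719 -0.0014] z [ 0.1373  0.0318 -0.99  ] F [ 0.1463  0.2281 -2.3246] w 0.027688592769358103
tilt 8.09965544690954 az 13.037513330229986
```

View pics/s5.png

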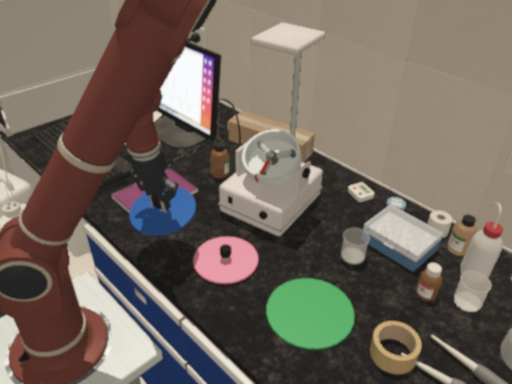

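Request:
apply_moves --commands '[[[0, 4, 0, 1.5, 0], [0, 4, 0, 1.5, 0]]]'

```text
time_s: 12.05
tcp_pos: [0.3144, 0.0819, 0.2155]
tcp_rot: [-0.369, 3.023, 0.009]
force: [-0.4, -1.3, -2.6]
gripper_width: 0.028
```

```bash
python3 -c "
from h import *
o,R=st();tilt(R)"
```

```text
t 12.05 q [ 0.5804  0.575  -1.3429  2.4199  0.9862  0.7513  0.3132] 
tcp [0.3144 0.0819 0.2155] x [-0.9661 -0.2397 -0.0959] y [-0.2402  0.9707 -0.006 ] z [ 0.0945  0.0173 -0.9954] F [-0.3844 -1.337  -2.6368] w 0.027969250279630365
tilt 5.514754709126108 az 10.345890431080258
```

Request:
apply_moves --commands '[[[0, -2.5, -1.5, 0, 0], [0, -3, -2, 0, 0], [0, -3, -2, 0, 0], [0, -3, -2, 0, 0], [0, 0, 0, 0, 0]]]'

```text
time_s: 12.68
tcp_pos: [0.4462, 0.0354, 0.2271]
tcp_rot: [-0.36, 3.022, 0.01]
force: [-0.8, -0.4, -2.7]
gripper_width: 0.0281
```

```bash
python3 -c "
from h import *
np.set_printoptions(precision=4,suppress=True)
d=go([.4548,-.3066,.15],0);cap('wrist','w6')"
```

```text
t 12.675 q [ 0.6854  0.7306 -1.3024  2.1162  0.9646  0.945   0.6564] 
tcp [0.4462 0.0354 0.2271] x [-0.9672 -0.2341 -0.0984] y [-0.2347  0.9721 -0.0053] z [ 0.0969  0.0179 -0.9951] F [-0.7853 -0.4115 -2.7081] w 0.02808252354410103
tilt 5.655569091830099 az 10.49431259922836
delta cm tool [  7.9294 -33.4072   7.1429]
```

View pics/w6.png

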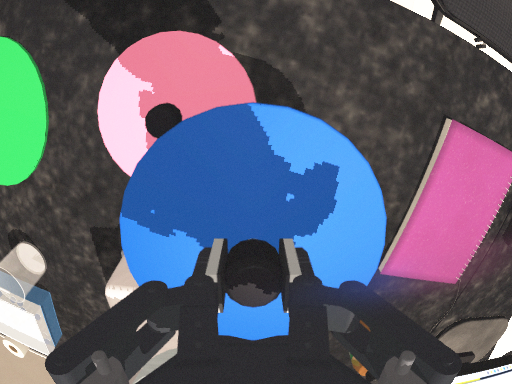

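Request:
apply_moves --commands '[[[0, 1, -3, 0, 0], [0, 1, -4.3, 0, 0], [0, 1, -4.3, 0, 0], [0, 1, -4.4, 0, 0], [0, 1, -4.4, 0.5, 0], [0, 1, -4.4, 1.5, 0], [0, 1, -4.3, 2, 0], [0, 0.9, -4.3, 2, 0], [0, 0, 0, 0, 0], [0, 0, 0, 0, 0]]]'

```text
time_s: 13.98
tcp_pos: [0.4525, -0.305, 0.1615]
tcp_rot: [-0.37, 3.023, 0.01]
force: [0.2, 1.3, -2.4]
gripper_width: 0.0283
```

```bash
python3 -c "
from h import *
d=go([.4548,-.3066,.15],0);cap('scene','s7');c=cap('top','t7');cap('wrist','w7')"
```

```text
t 13.975 q [ 1.2595  0.9637 -1.2204  1.9035  1.0696  1.0069  1.3975] 
tcp [ 0.4525 -0.305   0.1615] x [-0.966 -0.24  -0.096] y [-0.2407  0.9706 -0.0051] z [ 0.0944  0.0182 -0.9954] F [ 0.1528  1.287  -2.4247] w 0.028301799303573346
tilt 5.514967722339357 az 10.918701995842717
delta cm tool [-0.0689 -0.2042  1.1672]
```

View pics/s7.png

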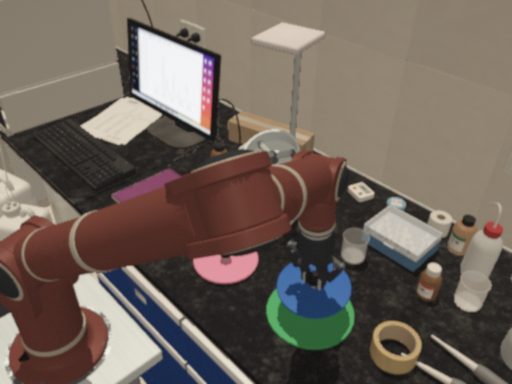

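View pics/t7.png

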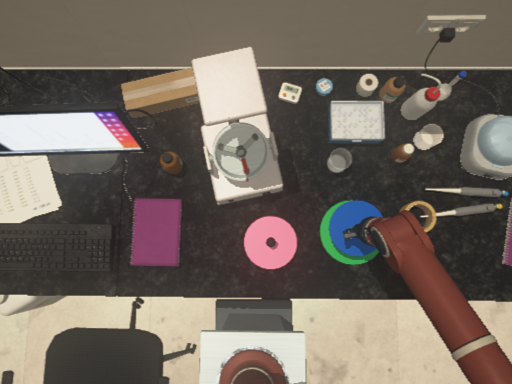

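View pics/w7.png

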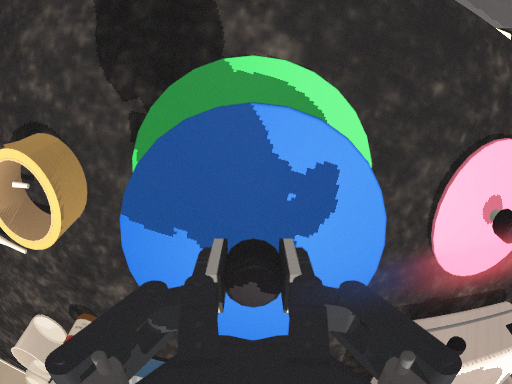

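The lid hangs over the mat, 5.5° from flat with its near edge low. I'll lower it until that edge touches, then let it pivot in the pads.

Request:
apply_moves --commands '[[[0, 0.4, -0.2, 1.5, 0], [0, 0.2, 0, 2, 0], [0, 0.1, 0, 1, 0], [0, 0.1, 0, 0.6, 0], [0, 0, 0, 0, 0], [0, 0, 0, 0, 0]]]'

```text
time_s: 14.88
tcp_pos: [0.4504, -0.3097, 0.11]
tcp_rot: [-0.366, 3.023, 0.008]
force: [-0.2, -0.3, -1.9]
gripper_width: 0.0276
```

```bash
python3 -c "
from h import *
d=go([.4548,-.3066,.043])"
```

```text
t 14.875 q [ 1.2371  1.0288 -1.1496  1.9325  1.1739  0.9426  1.3361] 
tcp [ 0.4504 -0.3097  0.11  ] x [-0.9666 -0.2375 -0.0966] y [-0.2381  0.9712 -0.0061] z [ 0.0952  0.0171 -0.9953] F [-0.1571 -0.3437 -1.8602] w 0.02761220948446877
tilt 5.552267398658865 az 10.16693248208407
delta cm tool [0.1458 0.2373 1.3187]
```

Request:
apply_moves --commands '[[[0, 0, 0.2, 0.4, 0], [0, 0, 0, 0.3, 0], [0, 0, 0, 0, 0], [0, 0, 0, 0, 0]]]'

```text
time_s: 15.38
tcp_pos: [0.4509, -0.3073, 0.1032]
tcp_rot: [-0.366, 3.022, 0.009]
force: [1.9, -0.6, 2.3]
gripper_width: 0.0277
```

Request:
apply_moves --commands '[[[0, 0, 0, 0.3, 0], [0, 0, 0, 0, 0], [0, 0, 0, 0, 0]]]'

```text
time_s: 15.75
tcp_pos: [0.4523, -0.3071, 0.1007]
tcp_rot: [-0.366, 3.019, 0.009]
force: [3.5, 1.5, 5.6]
gripper_width: 0.028
```

Request:
apply_moves --commands '[[[0, 0, 0, 0.2, 0], [0, 0, 0, 0.1, 0], [0, 0, 0, 0, 0], [0, 0, 0, 0, 0]]]'

```text
time_s: 16.25
tcp_pos: [0.4532, -0.3074, 0.0981]
tcp_rot: [-0.365, 3.018, 0.008]
force: [3.6, 1.3, 6.0]
gripper_width: 0.0285
```

```bash
python3 -c "
from h import *
d=go([.4548,-.3066,.043]);cap('scene','s8');cap('wrist','w8')"
```

```text
t 16.25 q [ 1.2248  1.0448 -1.1333  1.9378  1.2029  0.9245  1.3124] 
tcp [ 0.4532 -0.3074  0.0981] x [-0.966  -0.2376 -0.1016] y [-0.2381  0.9712 -0.0071] z [ 0.1003  0.0173 -0.9948] F [3.5611 1.2995 5.9999] w 0.02848388659261545
tilt 5.8434935363063785 az 9.806714328561904
delta cm tool [0.3807 0.0797 0.0992]
```

View pics/w8.png

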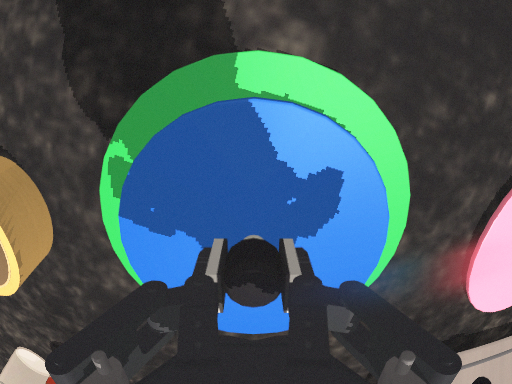

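View pics/s8.png

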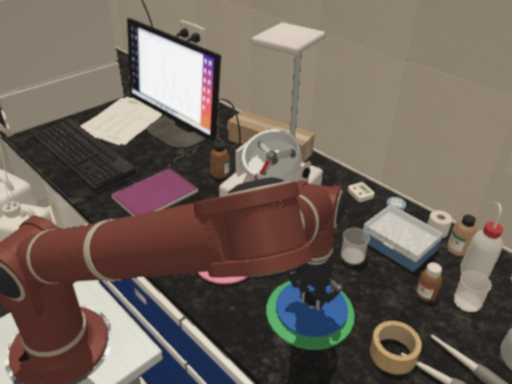

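Request:
apply_moves --commands '[[[0, 0.2, 0, 0.15, 0], [0, 0.1, 0, 0.1, 0], [0, 0, 0, 0, 0], [0, 0, 0, 0, 0]]]'

```text
time_s: 16.85
tcp_pos: [0.4526, -0.3076, 0.0976]
tcp_rot: [-0.365, 3.012, 0.007]
force: [3.6, 0.5, 14.1]
gripper_width: 0.028
```

```bash
cat > lt.py <<'E'
from h import *
d=go([.4548,-.3066,.043])
c=cap('wrist'); print('rz',(c['range_z']>0).mean())
hsv=cv2.cvtColor(c['color'],cv2.COLOR_RGB2HSV)
b=((hsv[:,:,0]>100)&(hsv[:,:,0]<120)&(hsv[:,:,1]>120)).astype(np.uint8);b=cv2.erode(b,np.ones((3,3)))
v,u=np.nonzero((b>0)&(c['range_z']>0)); z=c['range_z'][v,u]
P=[]
for a,bb,zz in zip(u[::7],v[::7],z[::7]):
    o,r=fray(c,a,bb); f=c['R'][2]; P.append(o+r*zz/(r@f))
P=np.array(P);k=np.ones(len(P),bool)
for _ in range(6):
    cm=P[k].mean(0);nn=np.linalg.svd(P[k]-cm,full_matrices=False)[2][2];nn*=np.sign(nn[2]);k=abs((P-cm)@nn)<.004
print('lid plane',cm,nn,'tilt',np.degrees(np.arccos(nn[2])),len(P),k.mean())
E
python3 lt.py
```

```text
t 16.85 q [ 1.228   1.0455 -1.1339  1.9421  1.2099  0.9183  1.3087] 
tcp [ 0.4526 -0.3076  0.0976] x [-0.9653 -0.2381 -0.1072] y [-0.2386  0.9711 -0.0086] z [ 0.1062  0.0173 -0.9942] F [ 3.555   0.4982 14.1246] w 0.02797123226233804
tilt 6.17630033110553 az 9.23315206341002
delta cm tool [0.3498 0.0933 0.05  ]
rz 0.9958292643229166
lid plane [ 0.4334 -0.3129  0.0184] [-0.0006 -0.0003  1.    ] tilt 0.03806951280357573 5453 0.9998166147075005
```

The wrist depth shows the lid's top plane level (0.04°) at z = 18.4 mm, as expected on the mat. Releasing.

Request:
apply_moves --commands '[[[0, 0, 0, -0.1, 0], [0.3, 0, 0, 0, 0], [0.6, 0, 0, 0, 0], [1, 0, 0, 0, 0], [1, 0, 0, 0, 0], [1, 0, 0, 0, 0], [1, 0, 0, 0, 0]]]'

```text
time_s: 17.77
tcp_pos: [0.4478, -0.3083, 0.0946]
tcp_rot: [-0.366, 3.024, 0.009]
force: [-0.2, -0.6, 0.3]
gripper_width: 0.0855
```

Request:
apply_moves --commands '[[[1, 0, 0, -2, 0], [1, 0, 0, -4, 0], [1, 0, 0, -5, 0], [1, 0, 0, -5, 0], [1, 0, 0, -5, 0]]]'

```text
time_s: 18.4
tcp_pos: [0.4278, -0.3118, 0.3051]
tcp_rot: [-0.366, 3.024, 0.01]
force: [1.0, -1.3, -0.5]
gripper_width: 0.0853
```

```bash
python3 lt.py
python3 - <<'E'
from h import *
c=cap('wrist','w9'); t=cap('top','t9')
hsv=cv2.cvtColor(c['color'],cv2.COLOR_RGB2HSV)
for lo,hi,h in ((100,120,.018),(45,80,.006)):
    b=((hsv[:,:,0]>lo)&(hsv[:,:,0]<hi)&(hsv[:,:,1]>120)).astype(np.uint8)
    cn=max(cv2.findContours(b,0,1)[0],key=cv2.contourArea); hl=cv2.convexHull(cn)[:,0]
    Q=np.array([hit(*fray(c,a,e),np.array([0,0,h]),np.array([0,0,1.])) for a,e in hl])[:,:2]
    x=np.linalg.lstsq(np.c_[2*Q,np.ones(len(Q))],(Q**2).sum(1),rcond=None)[0]; print(x[:2],np.sqrt(x[2]+x[:2]@x[:2]))
E
```

```text
t 18.4 q [ 1.3748  0.7294 -1.3119  1.7906  0.747   1.1399  1.6607] 
tcp [ 0.4278 -0.3118  0.3051] x [-0.9666 -0.2379 -0.0954] y [-0.2385  0.9711 -0.005 ] z [ 0.0938  0.0179 -0.9954] F [ 0.9756 -1.3067 -0.461 ] w 0.08526260995239841
tilt 5.479463909952936 az 10.824292300289985
delta cm tool [-0.2356 -0.0125 20.9508]
rz 0.995849609375
lid plane [ 0.4532 -0.3085  0.0185] [-0.0017 -0.001   1.    ] tilt 0.11449805892577072 1595 1.0
[ 0.45847395 -0.30702906] 0.08092784034586877
[ 0.45540144 -0.30701882] 0.10005063592892292
```

View pics/w9.png

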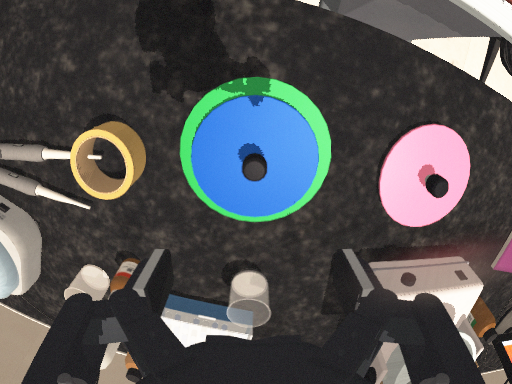

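View pics/t9.png

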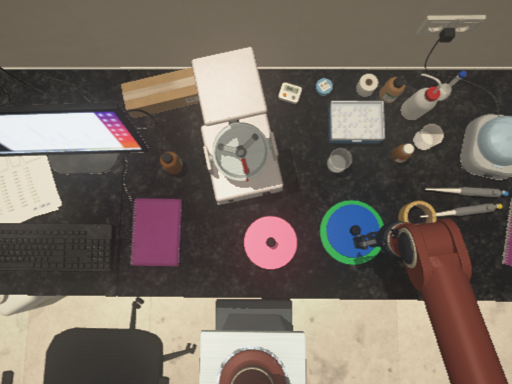

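Request:
apply_moves --commands '[[[0, -1.7, 4.3, -4.3, 0], [0, -1.7, 4.3, -4.3, 0], [0, -1.7, 4.3, -4.3, 0], [0, -1.7, 4.3, -4.3, 0], [0, -1.7, 4.3, -4.3, 0], [0, -1.7, 4.3, -4.3, 0], [0, -1.7, 4.3, -4.3, 0], [0, -1.7, 4.3, -4.3, 0], [0, -1.7, 4.3, -4.3, 0]]]'

```text
time_s: 19.68
tcp_pos: [0.4477, 0.0899, 0.6976]
tcp_rot: [-0.362, 3.026, 0.007]
force: [1.3, 0.5, 1.2]
gripper_width: -0.0002
```

```bash
python3 -c "
from h import *
o,R=st();tilt(R)"
```

```text
t 19.675 q [ 0.521   0.2987 -1.2375  1.0342  0.3483  1.9022  1.25  ] 
tcp [0.4477 0.0899 0.6976] x [-0.9675 -0.2351 -0.0933] y [-0.2356  0.9718 -0.0066] z [ 0.0923  0.0156 -0.9956] F [1.2792 0.4589 1.2443] w -0.0001502854837667859
tilt 5.369693992462098 az 9.60053318786627
```

Now the same upper-limit trick to regain the 25° lean.

Request:
apply_moves --commands '[[[0, 0, 0, -5, 0], [0, -1, 0, -6, 0], [0, -1, 0, -6, 0], [0, -1, 0, -6, 0]]]'

```text
time_s: 20.18
tcp_pos: [0.4698, 0.095, 0.7085]
tcp_rot: [-0.355, 3.09, -0.012]
force: [1.5, -0.5, -0.3]
gripper_width: 0.0001
```

```bash
python3 -c "
from h import *
o,R=st();tilt(R)"
```

```text
t 20.175 q [-0.1702  0.2446 -0.1298  0.9057  0.048   1.9632  1.5227] 
tcp [0.4698 0.095  0.7085] x [-0.9735 -0.2266 -0.0305] y [-0.2264  0.974  -0.011 ] z [ 0.0322 -0.0038 -0.9995] F [ 1.5357 -0.4696 -0.2672] w 0.00013864038766386267
tilt 1.8561475460256645 az -6.703222932327169
```

Request:
apply_moves --commands '[[[0, 0, 0, -6, 0], [0, 0, 0, -6, 0], [0, 0, 0, -6, 0], [0, -1, 0, -6, 0], [0, -1, 0, -6, 0], [0, -1, 0, -6, 0]]]'

```text
time_s: 20.92
tcp_pos: [0.4039, 0.0848, 0.8153]
tcp_rot: [-0.328, 2.844, 0.017]
force: [-0.7, 0.5, -0.2]
gripper_width: 0.0
```

```bash
python3 -c "
from h import *
o,R=st();tilt(R)"
```

```text
t 20.925 q [-0.6133  0.113   0.4513  0.7783 -0.0495  1.9818  1.6027] 
tcp [0.4039 0.0848 0.8153] x [-0.9357 -0.2215 -0.2747] y [-0.2248  0.9742 -0.0198] z [ 0.272   0.0432 -0.9613] F [-0.6551  0.4598 -0.2223] w 4.838330198950668e-05
tilt 15.987044423864333 az 9.023090157557686
```

Request:
apply_moves --commands '[[[0, -2, 3, -4, 0], [0, -2, 2, -5, 0], [0, -2, 0, -6, 0], [0, -3, 0, -5, 0]]]'

```text
time_s: 21.42
tcp_pos: [0.3855, 0.1298, 0.8716]
tcp_rot: [-0.315, 2.682, 0.053]
force: [0.2, 0.4, -0.1]
gripper_width: -0.0003
```

```bash
python3 -c "
from h import *
o,R=st();tilt(R)"
```

```text
t 21.425 q [-0.8625  0.121   0.6306  0.6186 -0.0556  1.9821  1.5196] 
tcp [0.3855 0.1298 0.8716] x [-0.8787 -0.2123 -0.4276] y [-0.229   0.9733 -0.0128] z [ 0.419   0.0866 -0.9039] F [ 0.202   0.4293 -0.1356] w -0.00034601468208432816
tilt 25.329100225230608 az 11.68361785130361
```

```bash
cat >> h.py <<'E'
rim=K-.031*n+np.array([.0006,.0003,.0004])
ex=np.array([np.cos(yaw),np.sin(yaw),0]);D=-(np.cos(np.radians(25))*ex+np.array([0,0,np.sin(np.radians(25))]));E=np.cross(n,D)
def bowl(rho,th,down): return rim+rho*(np.cos(th)*D+np.sin(th)*E)-down*n
def rotor(name='top',fn=None,show=True):
    c=cap(name,fn); hsv=cv2.cvtColor(c['color'],cv2.COLOR_RGB2HSV)
    m=((hsv[:,:,0]<8)|(hsv[:,:,0]>172))&(hsv[:,:,1]>110)&(hsv[:,:,2]>50)
    P=[]
    for v,u in zip(*np.nonzero(m)):
        o,d=fray(c,u,v) if name=='wrist' else ray(c,u,v)
        q=hit(o,d,rim-.012*n,n)-rim; x,y=q@D,q@E
        if np.hypot(x,y)<.070: P.append((x,y))
    P=np.array(P)
    if len(P)<3: print('red px',len(P)); return c
    a=P.mean(0); print(name,'red px',len(P),'ang',np.arctan2(a[1],a[0]),'rho',np.hypot(*a),'rhorange',np.hypot(*P.T).min(),np.hypot(*P.T).max()); return c
E
python3 - <<'E'
from h import *
c=rotor('top','t10'); c2=rotor('scene','s10')
np.set_printoptions(precision=3,suppress=True)
for c,nm in ((c,'top'),(c2,'scene')):
    im=c['color'][:,:,::-1].copy()
    def pr(P): p=c['R']@P+c['t']; return (p[0]/p[2]*c['fx']+c['cx'],p[1]/p[2]*c['fy']+c['cy'])
    u,v=pr(rim); u,v=int(u),int(v); 
    cr=cv2.resize(im[v-30:v+30,u-30:u+30],(600,600),interpolation=cv2.INTER_NEAREST)
    for th in np.arange(0,6.28,.2):
        a,b=pr(bowl(.076,th,0)); cv2.circle(cr,(int((a-u+30.5)*10),int((b-v+30.5)*10)),3,(0,255,0) if th>0 else (255,0,255),-1)
    cv2.imwrite('pics/cr_%s.png'%nm,cr)
d=go(bowl(0,0,-.10),.0726)
E
```

```text
top red px 52 ang 0.06025232064002913 rho 0.03928790264685755 rhorange 0.017856882474660177 0.059564983171675204
scene red px 50 ang 0.1277564280822887 rho 0.04068257747934172 rhorange 0.01830797364656244 0.06150711868472972
t 21.525 q [-0.8595  0.1209  0.6293  0.618  -0.0556  1.9819  1.5196] 
tcp [0.3858 0.1291 0.8718] x [-0.8787 -0.2107 -0.4283] y [-0.2274  0.9737 -0.0126] z [ 0.4197  0.0863 -0.9035] F [-0.5696 -0.3703  0.1212] w 1.569818410130548e-05
tilt 25.37157337797648 az 11.622166921331642
delta cm tool [  7.3541 -14.7203  55.4606]
```

View pics/cr_top.png

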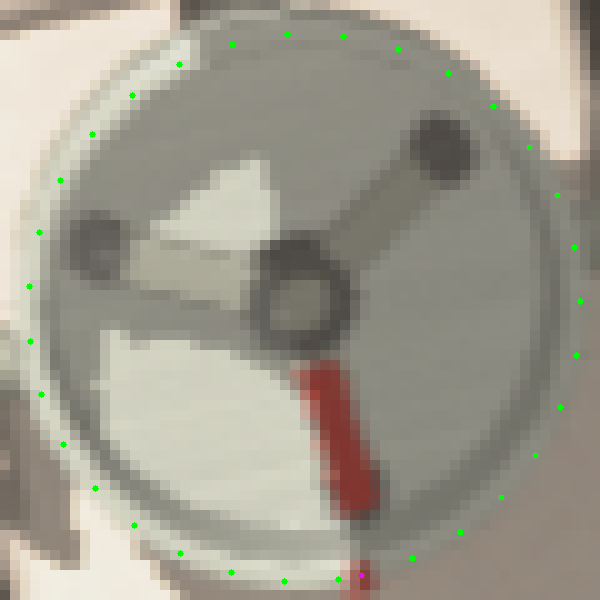

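View pics/cr_scene.png

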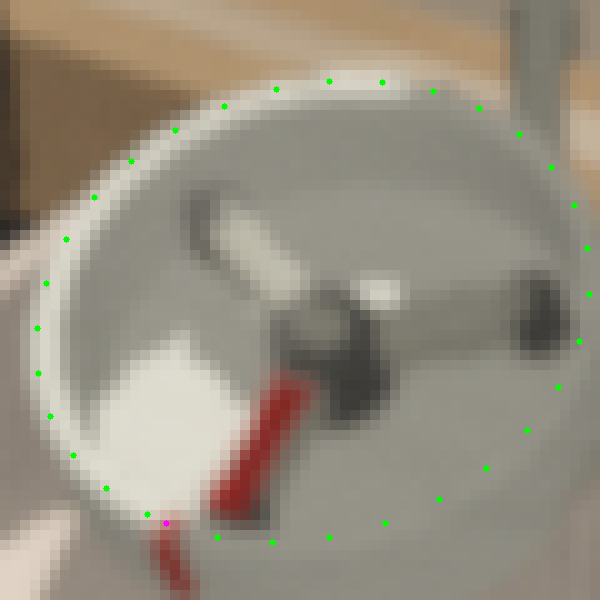

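The red arm is at about +0.08 rad (top 0.06, scene 0.13), right by the red index mark; the rim circle I drew falls on the bowl in both views. I'll enter the gap at −0.97 rad and push the red arm round anticlockwise.

```bash
python3 -c "
from h import *
d=go(bowl(.042,-.97,-.06),.0726); print(d/12)"
```

```text
t 21.525 q [-0.8595  0.1209  0.6293  0.618  -0.0556  1.9819  1.5196] 
tcp [0.3858 0.1291 0.8718] x [-0.8787 -0.2107 -0.4283] y [-0.2274  0.9737 -0.0126] z [ 0.4197  0.0863 -0.9035] F [-0.5696 -0.3703  0.1212] w 1.569818410130548e-05
tilt 25.37157337797648 az 11.622166921331642
delta cm tool [  9.7116 -11.1945  59.4167]
[ 0.8093 -0.9329  4.9514]
```

Request:
apply_moves --commands '[[[0, 0.9, -1, 4.9, 0], [0, 0.9, -1, 4.9, 0], [0, 0.8, -1, 4.9, 0], [0, 0.8, -1, 4.9, 0], [0, 0.8, -1, 4.9, 0], [0, 0.8, -0.9, 4.9, 0], [0, 0.8, -0.9, 4.9, 0], [0, 0.8, -0.9, 4.9, 0], [0, 0.8, -0.9, 4.9, 0], [0, 0.8, -0.9, 4.9, 0], [0, 0.8, -0.9, 4.9, 0], [0, 0.7, -0.8, 4.9, 0], [0, 0, 0, 0, 0], [0, 0, 0, 0, 0]]]'

```text
time_s: 23.28
tcp_pos: [0.5716, 0.0499, 0.2998]
tcp_rot: [-0.313, 2.684, 0.052]
force: [0.2, 0.1, 1.1]
gripper_width: 0.0002
```

```bash
python3 -c "
from h import *
d=go(bowl(.042,-.97,-.03),.0726);rotor('wrist','w11')"
```

```text
t 23.275 q [-0.4616  0.4128  0.495   1.958  -0.6333  0.4466  2.2839] 
tcp [0.5716 0.0499 0.2998] x [-0.8796 -0.2108 -0.4265] y [-0.2272  0.9738 -0.0127] z [ 0.418   0.0857 -0.9044] F [0.2328 0.1377 1.109 ] w 0.00015409906009358057
tilt 25.259794594074418 az 11.589635849776501
delta cm tool [-0.1237  0.043   3.6171]
wrist red px 845 ang 0.07351796038102211 rho 0.039625063091115104 rhorange 0.016562373947100684 0.06984259700939131
```

View pics/w11.png

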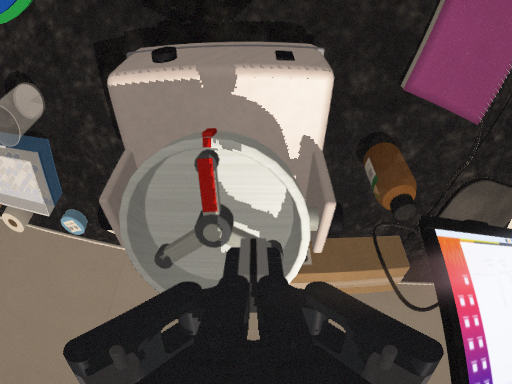

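Request:
apply_moves --commands '[[[0, -0.1, 0, 2, 0], [0, 0, 0, 2, 0], [0, 0, 0, 2, 0], [0, 0, 0, 0, 0], [0, 0, 0, 0, 0]]]'

```text
time_s: 23.95
tcp_pos: [0.5978, 0.0558, 0.2473]
tcp_rot: [-0.314, 2.681, 0.053]
force: [0.1, -0.0, -1.2]
gripper_width: -0.0002
```

```bash
python3 -c "
from h import *
d=go(bowl(.042,-.97,.021),.0726)"
```

```text
t 23.95 q [-0.3648  0.5119  0.367   1.9522 -0.7424  0.342   2.3831] 
tcp [0.5978 0.0558 0.2473] x [-0.8783 -0.2115 -0.4289] y [-0.2281  0.9735 -0.0129] z [ 0.4203  0.0865 -0.9033] F [ 0.1088 -0.0315 -1.2015] w -0.0001994462783660753
tilt 25.40834805310024 az 11.634312616020031
delta cm tool [0.1106 0.0435 2.8208]
```

Request:
apply_moves --commands '[[[0, 0, 0, 0, 0.17], [0, 0, 0, 0, 0.17], [0, 0, 0, 0, 0.17], [0, 0, 0, 0, 0.17], [0, 0, 0, 0, 0], [0, 0, 0, 0, 0]]]'

```text
time_s: 24.7
tcp_pos: [0.5976, 0.0557, 0.2463]
tcp_rot: [0.602, 2.661, 0.253]
force: [-0.2, -0.3, 1.0]
gripper_width: -0.0001
```

```bash
python3 -c "
from h import *
d=go(bowl(.042,-.97,.021),.0726)"
```

```text
t 24.7 q [-0.4797  0.5423  0.5453  1.9562 -0.9456  0.4126  1.8908] 
tcp [0.5976 0.0557 0.2463] x [-0.8278  0.4456 -0.3409] y [0.3733 0.891  0.2583] z [ 0.4189  0.0865 -0.9039] F [-0.2144 -0.3051  0.961 ] w -5.553619546103979e-05
tilt 25.321731516118287 az 11.67294398949939
delta cm tool [0.0496 0.0102 2.7388]
```

Good: j7 is away from its limit. Insert the tips into the gap.

Request:
apply_moves --commands '[[[0, 0, 0, 1, 0], [0, 0, 0, 1, 0], [0, 0, 0, 0.7, 0], [0, 0, 0, 0, 0], [0, 0, 0, 0, 0]]]'

```text
time_s: 25.32
tcp_pos: [0.6089, 0.0577, 0.2209]
tcp_rot: [0.606, 2.661, 0.253]
force: [0.2, 0.2, 0.8]
gripper_width: 0.0
```

```bash
cat > orb.py <<'E'
from h import *
import sys
# current polar position of tip, and increments for a following orbit
o,R=st(); tilt(R)
tip=o['tcp_pos']+.0726*R[:,2]; q=tip-rim; th=np.arctan2(q@E,q@D); print('tip rho',np.hypot(q@D,q@E),'th',th,'down',-q@n)
step=float(sys.argv[1]); N=int(sys.argv[2]); rho=float(sys.argv[3]) if len(sys.argv)>3 else .042
prev=tip
for i in range(1,N+1):
    P=bowl(rho,th+step*i,.021); d=R.T@(P-prev)*100; prev=P; print('[0, %.2f, %.2f, %.2f, 0],'%tuple(d),end=' ')
print()
E
python3 orb.py .12 10
```

```text
t 25.325 q [-0.4326  0.5861  0.4797  1.9489 -1.0052  0.3688  1.9429] 
tcp [0.6089 0.0577 0.2209] x [-0.827   0.4482 -0.3393] y [0.3763 0.8898 0.2582] z [ 0.4177  0.0859 -0.9045] F [0.2448 0.1987 0.7516] w 1.424194467395496e-05
tilt 25.238736461710165 az 11.617299069271985
tip rho 0.04152502091905989 th -0.9532878174953366 down 0.02138412362827492
[0, 0.16, -0.48, -0.04, 0], [0, 0.05, -0.50, 0.00, 0], [0, -0.01, -0.50, 0.00, 0], [0, -0.07, -0.50, 0.00, 0], [0, -0.13, -0.49, 0.00, 0], [0, -0.18, -0.47, 0.00, 0], [0, -0.24, -0.44, 0.00, 0], [0, -0.29, -0.41, 0.00, 0], [0, -0.34, -0.37, 0.00, 0], [0, -0.38, -0.33, 0.00, 0],
```

Request:
apply_moves --commands '[[[0, 0.1, -0.5, 0, 0], [0, 0.05, -0.5, 0, 0], [0, 0, -0.5, 0, 0], [0, -0.05, -0.5, 0, 0], [0, -0.15, -0.5, 0, 0], [0, -0.2, -0.45, 0, 0], [0, -0.25, -0.45, 0, 0], [0, -0.3, -0.4, 0, 0], [0, -0.35, -0.35, 0, 0], [0, -0.4, -0.35, 0, 0]]]'

```text
time_s: 26.58
tcp_pos: [0.6048, 0.0106, 0.2146]
tcp_rot: [0.605, 2.662, 0.253]
force: [-0.4, 0.2, 0.7]
gripper_width: -0.0001
```

```bash
python3 orb.py .12 14; python3 -c "
from h import *
rotor('wrist','w12')"
```

```text
t 26.575 q [-0.299   0.5787  0.4127  1.9677 -1.043   0.3592  2.0704] 
tcp [0.6048 0.0106 0.2146] x [-0.8272  0.4479 -0.3392] y [0.376  0.8899 0.2583] z [ 0.4175  0.0862 -0.9046] F [-0.4276  0.1551  0.6854] w -0.00014410862556527864
tilt 25.235215124626077 az 11.662175493526863
tip rho 0.04123590854050687 th 0.2727920197657649 down 0.021081520594392913
[0, -0.38, -0.33, -0.00, 0], [0, -0.45, -0.22, 0.00, 0], [0, -0.48, -0.16, 0.00, 0], [0, -0.49, -0.11, 0.00, 0], [0, -0.50, -0.05, 0.00, 0], [0, -0.50, 0.01, 0.00, 0], [0, -0.50, 0.08, 0.00, 0], [0, -0.49, 0.13, 0.00, 0], [0, -0.47, 0.19, 0.00, 0], [0, -0.44, 0.25, 0.00, 0], [0, -0.41, 0.30, 0.00, 0], [0, -0.37, 0.34, 0.00, 0], [0, -0.32, 0.38, 0.00, 0], [0, -0.28, 0.42, 0.00, 0], 
wrist red px 253 ang 0.5656262219110848 rho 0.05745268030986147 rhorange 0.05210512477508171 0.06996938682803262
```

View pics/w12.png

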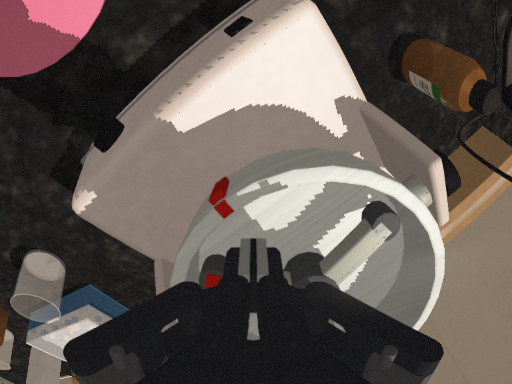

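Request:
apply_moves --commands '[[[0, -0.4, -0.3, 0, 0], [0, -0.45, -0.2, 0, 0], [0, -0.5, -0.15, 0, 0], [0, -0.5, -0.1, 0, 0], [0, -0.5, -0.05, 0, 0], [0, -0.5, 0, 0, 0], [0, -0.5, 0.1, 0, 0], [0, -0.5, 0.15, 0, 0], [0, -0.45, 0.2, 0, 0], [0, -0.45, 0.25, 0, 0], [0, -0.4, 0.3, 0, 0], [0, -0.35, 0.35, 0, 0], [0, -0.3, 0.4, 0, 0], [0, -0.3, 0.4, 0, 0]]]'

```text
time_s: 28.38
tcp_pos: [0.6605, -0.0042, 0.2389]
tcp_rot: [0.605, 2.661, 0.253]
force: [-1.2, -0.9, 0.0]
gripper_width: 0.0001
```

```bash
python3 orb.py .12 16
```

```text
t 28.375 q [-0.3252  0.6329  0.5268  1.7934 -0.9318  0.5156  1.9394] 
tcp [ 0.6605 -0.0042  0.2389] x [-0.8272  0.4479 -0.3393] y [0.3759 0.8899 0.2583] z [ 0.4177  0.0861 -0.9045] F [-1.2282 -0.9052  0.0458] w 0.00014643060518189645
tilt 25.24283361892368 az 11.653599827860635
tip rho 0.04143085686250336 th 1.9903751362536501 down 0.02061496001199891
[0, -0.26, 0.43, 0.04, 0], [0, -0.15, 0.48, -0.00, 0], [0, -0.09, 0.50, -0.00, 0], [0, -0.03, 0.50, -0.00, 0], [0, 0.03, 0.50, -0.00, 0], [0, 0.09, 0.50, -0.00, 0], [0, 0.15, 0.48, -0.00, 0], [0, 0.20, 0.46, -0.00, 0], [0, 0.26, 0.43, -0.00, 0], [0, 0.31, 0.40, -0.00, 0], [0, 0.35, 0.36, -0.00, 0], [0, 0.39, 0.31, -0.00, 0], [0, 0.43, 0.27, -0.00, 0], [0, 0.46, 0.21, -0.00, 0], [0, 0.48, 0.16, -0.00, 0], [0, 0.49, 0.10, -0.00, 0],
```

Request:
apply_moves --commands '[[[0, -0.25, 0.45, 0, 0], [0, -0.15, 0.5, 0, 0], [0, -0.1, 0.5, 0, 0], [0, -0.05, 0.5, 0, 0], [0, 0.05, 0.5, 0, 0], [0, 0.1, 0.5, 0, 0], [0, 0.15, 0.5, 0, 0], [0, 0.2, 0.45, 0, 0], [0, 0.25, 0.45, 0, 0], [0, 0.3, 0.4, 0, 0], [0, 0.35, 0.35, 0, 0], [0, 0.4, 0.3, 0, 0], [0, 0.45, 0.25, 0, 0], [0, 0.45, 0.2, 0, 0], [0, 0.5, 0.15, 0, 0], [0, 0.5, 0.1, 0, 0]]]'

```text
time_s: 30.38
tcp_pos: [0.6569, 0.0643, 0.2439]
tcp_rot: [0.605, 2.661, 0.253]
force: [0.5, -0.2, 0.9]
gripper_width: 0.0
```

```bash
python3 orb.py .12 14; python3 -c "
from h import *
rotor('top','t13');rotor('wrist','w13')"
```

```text
t 30.375 q [-0.4787  0.6338  0.5785  1.7964 -0.9032  0.5003  1.8016] 
tcp [0.6569 0.0643 0.2439] x [-0.8272  0.4479 -0.3394] y [0.3759 0.8899 0.2585] z [ 0.4178  0.0862 -0.9044] F [ 0.534  -0.2253  0.8532] w 3.999453198980533e-05
tilt 25.25191439157317 az 11.663771558811701
tip rho 0.04185071863411631 th -2.3513957984347367 down 0.021032759856612133
[0, 0.50, 0.04, -0.01, 0], [0, 0.50, -0.03, -0.00, 0], [0, 0.49, -0.09, -0.00, 0], [0, 0.48, -0.15, -0.00, 0], [0, 0.46, -0.21, -0.00, 0], [0, 0.43, -0.26, -0.00, 0], [0, 0.40, -0.31, -0.00, 0], [0, 0.36, -0.36, -0.00, 0], [0, 0.31, -0.40, -0.00, 0], [0, 0.26, -0.43, -0.00, 0], [0, 0.21, -0.46, -0.00, 0], [0, 0.15, -0.48, 0.00, 0], [0, 0.09, -0.50, 0.00, 0], [0, 0.03, -0.50, 0.00, 0], 
top red px 794 ang -0.6511337839560819 rho 0.03214513421922662 rhorange 0.0026980943385452143 0.06989137271823866
wrist red px 2007 ang -1.8351880750834282 rho 0.04096846979516432 rhorange 0.017841178606265076 0.06280714326146411
```

View pics/w13.png

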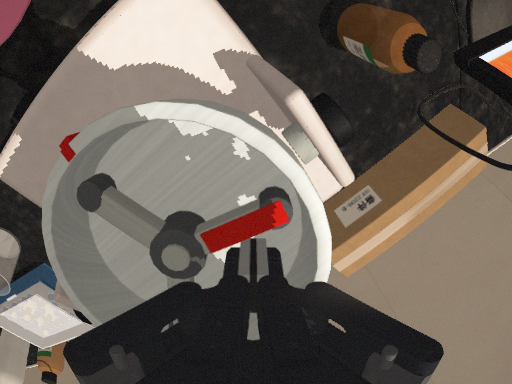

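The red arm, at (245,225), is pushed round to −1.84 rad with the tips 0.5 rad behind it.

Request:
apply_moves --commands '[[[0, 0.5, 0.05, 0, 0], [0, 0.5, -0.05, 0, 0], [0, 0.5, -0.1, 0, 0], [0, 0.5, -0.15, 0, 0], [0, 0.45, -0.2, 0, 0], [0, 0.45, -0.25, 0, 0], [0, 0.4, -0.3, 0, 0], [0, 0.35, -0.35, 0, 0], [0, 0.3, -0.4, 0, 0], [0, 0.25, -0.45, 0, 0], [0, 0.2, -0.45, 0, 0], [0, 0, 0, 0, 0], [0, 0, 0, 0, 0]]]'

```text
time_s: 32.1
tcp_pos: [0.6107, 0.0601, 0.222]
tcp_rot: [0.606, 2.662, 0.253]
force: [0.6, 0.2, -1.0]
gripper_width: 0.0004
```

```bash
python3 orb.py .05 10; python3 -c "
from h import *
rotor('wrist','w14')"
```

```text
t 32.1 q [-0.4348  0.5864  0.4774  1.9424 -0.9882  0.3701  1.9221] 
tcp [0.6107 0.0601 0.222 ] x [-0.8272  0.448  -0.339 ] y [0.3761 0.8899 0.2582] z [ 0.4174  0.0861 -0.9046] F [ 0.6193  0.1617 -1.0423] w 0.00037958175411645226
tilt 25.22540565828612 az 11.656156175746613
tip rho 0.04177415906140613 th -1.0294158585451196 down 0.02139995717979859
[0, 0.09, -0.19, -0.04, 0], [0, 0.06, -0.20, 0.00, 0], [0, 0.05, -0.20, 0.00, 0], [0, 0.04, -0.21, 0.00, 0], [0, 0.03, -0.21, 0.00, 0], [0, 0.02, -0.21, 0.00, 0], [0, 0.01, -0.21, 0.00, 0], [0, -0.00, -0.21, 0.00, 0], [0, -0.01, -0.21, 0.00, 0], [0, -0.02, -0.21, 0.00, 0], 
wrist red px 1351 ang -0.46617728101287353 rho 0.04402782814710034 rhorange 0.0225476279910658 0.061102663393421144
```

View pics/w14.png

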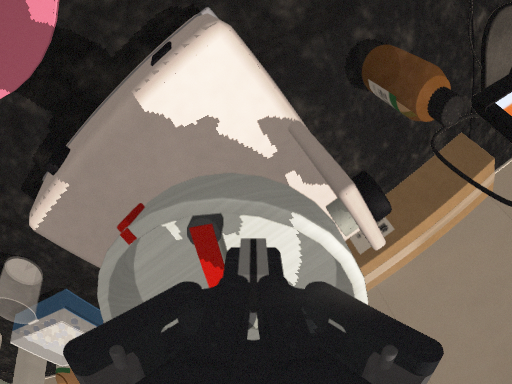

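Request:
apply_moves --commands '[[[0, 0.1, -0.2, 0, 0], [0, 0.05, -0.2, 0, 0], [0, 0.05, -0.2, 0, 0], [0, 0.05, -0.2, 0, 0], [0, 0.05, -0.2, 0, 0], [0, 0, -0.2, 0, 0], [0, 0, -0.2, 0, 0], [0, 0, 0, 0, 0], [0, 0, 0, 0, 0]]]'

```text
time_s: 33.28
tcp_pos: [0.6029, 0.0488, 0.2173]
tcp_rot: [0.606, 2.662, 0.253]
force: [0.1, 0.4, 0.3]
gripper_width: 0.0
```

```bash
python3 orb.py .03 6
python3 - <<'E'
from h import *
c=rotor('wrist','w15');c=rotor('scene','s15')
cv2.imwrite('pics/c15.png',cv2.resize(c['color'][110:210,220:330][:,:,::-1],(660,600),interpolation=2))
E
```

```text
t 33.275 q [-0.3934  0.5773  0.4409  1.9687 -1.0137  0.3453  1.9726] 
tcp [0.6029 0.0488 0.2173] x [-0.8271  0.4481 -0.3392] y [0.3763 0.8898 0.2581] z [ 0.4175  0.0859 -0.9046] F [0.0629 0.3663 0.2765] w 1.8356957603989223e-05
tilt 25.226393056650135 az 11.622867711627812
tip rho 0.04203927660254021 th -0.6838808507997329 down 0.021363907556031455
[0, -0.00, -0.13, -0.04, 0], [0, -0.00, -0.13, 0.00, 0], [0, -0.01, -0.13, 0.00, 0], [0, -0.01, -0.13, 0.00, 0], [0, -0.01, -0.13, 0.00, 0], [0, -0.02, -0.12, 0.00, 0], 
wrist red px 986 ang -0.1267870200471467 rho 0.048367329285054064 rhorange 0.03237165694046288 0.06979856767177166
scene red px 53 ang -0.0983271827697864 rho 0.04000935906535784 rhorange 0.017755440280471733 0.061018524894009454
```

View pics/w15.png

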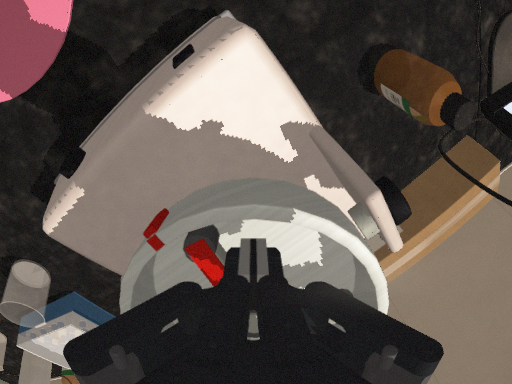

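View pics/c15.png

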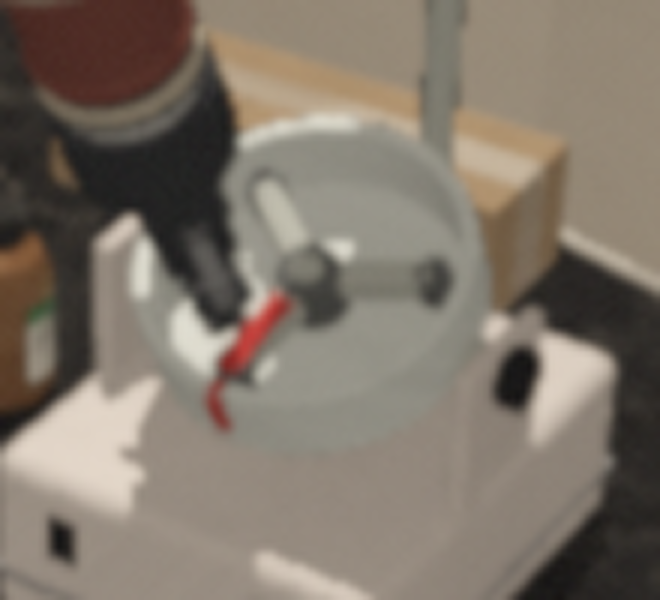

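Request:
apply_moves --commands '[[[0, 0, -0.15, 0, 0], [0, 0, -0.15, 0, 0], [0, 0, -0.1, 0, 0], [0, 0, 0, 0, 0], [0, 0, 0, 0, 0], [0, 0.4, 0.9, 0, 0], [0, 0, 0, -1.5, 0], [0, 0, 0, -3, 0], [0, 0, 0, -3, 0], [0, 0, 0, 0, 0]]]'

```text
time_s: 34.62
tcp_pos: [0.5706, 0.0492, 0.2872]
tcp_rot: [0.604, 2.658, 0.255]
force: [-0.6, -0.1, -0.6]
gripper_width: 0.0001
```

```bash
cat > ang.py <<'E'
from h import *
import sys
o,R=st();tilt(R)
for nm in ('wrist','top','scene'):
    c=rotor(nm,nm[0]+sys.argv[1]); hsv=cv2.cvtColor(c['color'],cv2.COLOR_RGB2HSV)
    m=((hsv[:,:,0]<8)|(hsv[:,:,0]>172))&(hsv[:,:,1]>110)&(hsv[:,:,2]>50)
    for lo,hi,dn in ((.045,.062,.012),(.02,.035,.012),(.0715,.084,0)):
        P=[]
        for v,u in zip(*np.nonzero(m)):
            q=hit(*(fray if nm=='wrist' else ray)(c,u,v),rim-dn*n,n)-rim; r=np.hypot(q@D,q@E)
            if lo<r<hi: P.append((q@D,q@E))
        if P: a=np.mean(P,0); print('  rho',lo,hi,len(P),'ang',np.arctan2(a[1],a[0]))
E
python3 ang.py 16
```

```text
t 34.625 q [-0.5536  0.4559  0.6406  1.9821 -0.8401  0.4682  1.8034] 
tcp [0.5706 0.0492 0.2872] x [-0.8262  0.4477 -0.3421] y [0.3745 0.89   0.2603] z [ 0.421   0.0869 -0.9029] F [-0.5545 -0.1496 -0.5672] w 0.0001340054441196015
tilt 25.45896130906121 az 11.661451826090513
wrist red px 821 ang -0.058954423088779066 rho 0.03923869757908004 rhorange 0.0162433485382086 0.06980194754760943
  rho 0.045 0.062 309 ang -0.06012473280658658
  rho 0.02 0.035 266 ang -0.059519076307094576
  rho 0.0715 0.084 183 ang -0.03593603055615757
top red px 57 ang -0.07565017801489901 rho 0.03944012901054368 rhorange 0.019590316825189812 0.06093701816127347
  rho 0.045 0.062 22 ang -0.0696359812317669
  rho 0.02 0.035 19 ang -0.07301183078045463
  rho 0.0715 0.084 44 ang -0.302135084970314
scene red px 52 ang -0.002518576993154755 rho 0.040864440147163415 rhorange 0.01830797364656244 0.062381721559815105
  rho 0.045 0.062 21 ang -0.00598085677671074
  rho 0.02 0.035 17 ang -0.0003605533251134316
  rho 0.0715 0.084 2 ang 0.028102714146022938
```

View pics/w16.png

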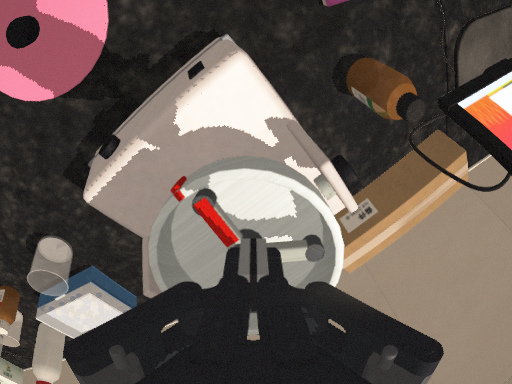

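The red arm reads −0.06 rad and the mark −0.04 (wrist view). There is time for one small nudge.

```bash
python3 -c "
from h import *
d=go(bowl(.042,-.80,.021),.0726)"
```

```text
t 34.775 q [-0.5511  0.4597  0.6367  1.9834 -0.8408  0.4681  1.804 ] 
tcp [0.57   0.0498 0.2844] x [-0.8282  0.447  -0.338 ] y [0.3751 0.8903 0.2581] z [ 0.4163  0.0869 -0.9051] F [-0.1589  0.5862  0.2017] w -0.0002085746394332678
tilt 25.169091220095176 az 11.796957952917607
delta cm tool [-0.5495 -0.096   7.3929]
```

Request:
apply_moves --commands '[[[0, -0.5, 0, 2, 0], [0, 0, 0, 2, 0], [0, 0, 0, 2, 0], [0, 0, 0, 1.4, 0], [0, 0, 0, 0, 0], [0, 0, 0, 0, 0]]]'

```text
time_s: 35.52
tcp_pos: [0.6054, 0.0527, 0.2202]
tcp_rot: [0.606, 2.661, 0.253]
force: [-0.2, -0.2, 0.6]
gripper_width: -0.0003
```

```bash
python3 -c "
from h import *
d=go(bowl(.042,-.55,.021),.0726)"
```

```text
t 35.525 q [-0.413   0.5792  0.4611  1.9597 -1.0064  0.3578  1.9559] 
tcp [0.6054 0.0527 0.2202] x [-0.8269  0.4482 -0.3395] y [0.3762 0.8898 0.2583] z [ 0.4179  0.0859 -0.9044] F [-0.1701 -0.1647  0.6063] w -0.00026712849652321625
tilt 25.255387119517973 az 11.611165134091472
delta cm tool [ 0.0962 -1.0716  0.088 ]
```

Request:
apply_moves --commands '[[[0, 0.1, -0.25, 0.1, 0], [0, 0, -0.25, 0, 0], [0, 0, -0.2, 0, 0], [0, 0, -0.15, 0, 0], [0, 0, -0.1, 0, 0], [0, 0, -0.1, 0, 0], [0, 0, 0, 0, 0], [0, 0, 0, 0, 0]]]'

```text
time_s: 36.52
tcp_pos: [0.601, 0.0442, 0.216]
tcp_rot: [0.605, 2.661, 0.253]
force: [-0.3, 0.2, 0.8]
gripper_width: -0.0002
```

```bash
python3 orb.py .05 1;  python3 ang.py 17
```

```text
t 36.525 q [-0.3792  0.5754  0.4321  1.9758 -1.0267  0.3408  1.9954] 
tcp [0.601  0.0442 0.216 ] x [-0.8272  0.4479 -0.3393] y [0.3758 0.8899 0.2584] z [ 0.4177  0.0862 -0.9045] F [-0.3361  0.2205  0.7598] w -0.000246036191729083
tilt 25.243437108174657 az 11.666771009801119
tip rho 0.04225558391390257 th -0.5614460083102862 down 0.021322646550531753
[0, -0.05, -0.21, -0.03, 0], 
t 36.525 q [-0.3792  0.5754  0.4321  1.9758 -1.0267  0.3408  1.9954] 
tcp [0.601  0.0442 0.216 ] x [-0.8272  0.4479 -0.3393] y [0.3758 0.8899 0.2584] z [ 0.4177  0.0862 -0.9045] F [-0.3361  0.2205  0.7598] w -0.000246036191729083
tilt 25.243437108174657 az 11.666771009801119
wrist red px 878 ang -0.021797579435472655 rho 0.05016258857978088 rhorange 0.03576360504222094 0.06993001200931473
  rho 0.045 0.062 599 ang -0.03531252763023284
  rho 0.0715 0.084 392 ang -0.036462304785686545
top red px 52 ang -0.1367736006073727 rho 0.04713827805309286 rhorange 0.019590316825189812 0.06967215972816629
  rho 0.045 0.062 11 ang -0.17563231146467154
  rho 0.02 0.035 17 ang -0.052641569025505895
  rho 0.0715 0.084 45 ang -0.13466008802011717
scene red px 55 ang 0.008075842523013438 rho 0.0399652538213073 rhorange 0.01830797364656244 0.061257608929867265
  rho 0.045 0.062 21 ang 0.013705430807240227
  rho 0.02 0.035 18 ang 0.010871335015984118
  rho 0.0715 0.084 2 ang 0.028102714146022938
```

The arm and mark now read the same (−0.035 and −0.036 rad in the same view). Withdraw clear.

Request:
apply_moves --commands '[[[0, 0.3, 0.5, 0, 0], [0, 0.2, 0.4, 0, 0], [0, 0, 0, -1.5, 0], [0, 0, 0, -3, 0], [0, 0, 0, -4, 0], [0, 0, 0, -5, 0], [0, 0, 0, -5, 0], [0, 0, 0, -3, 0], [0, 0, 0, 0, 0], [0, 0, 0, 0, 0]]]'

```text
time_s: 37.92
tcp_pos: [0.51, 0.0367, 0.4102]
tcp_rot: [0.604, 2.663, 0.253]
force: [0.4, -0.4, -0.0]
gripper_width: 0.0002
```

```bash
python3 ang.py 18
```

```text
t 37.925 q [-0.8662  0.2263  0.9642  1.9297 -0.4637  0.6967  1.4712] 
tcp [0.51   0.0367 0.4102] x [-0.8283  0.447  -0.3378] y [0.3753 0.8903 0.2579] z [ 0.4161  0.0869 -0.9052] F [ 0.3874 -0.438  -0.0459] w 0.00017449226485126516
tilt 25.15310607732611 az 11.794489726546153
wrist red px 343 ang -0.03771533102078297 rho 0.03924174261634828 rhorange 0.01666935237752784 0.06087547480160482
  rho 0.045 0.062 130 ang -0.03708313858097347
  rho 0.02 0.035 113 ang -0.03779757877715619
  rho 0.0715 0.084 68 ang -0.02225094616459207
top red px 60 ang -0.05595333346474342 rho 0.04026469663456518 rhorange 0.019590316825189812 0.06093701816127347
  rho 0.045 0.062 25 ang -0.05067037217821742
  rho 0.02 0.035 20 ang -0.06326141663428331
  rho 0.0715 0.084 3 ang -0.0004287397030126633
scene red px 52 ang 0.016814082343319086 rho 0.040009097473400056 rhorange 0.01830797364656244 0.061257608929867265
  rho 0.045 0.062 21 ang 0.013705430807240227
  rho 0.02 0.035 18 ang 0.010871335015984118
  rho 0.0715 0.084 2 ang 0.028102714146022938
```

View pics/t18.png

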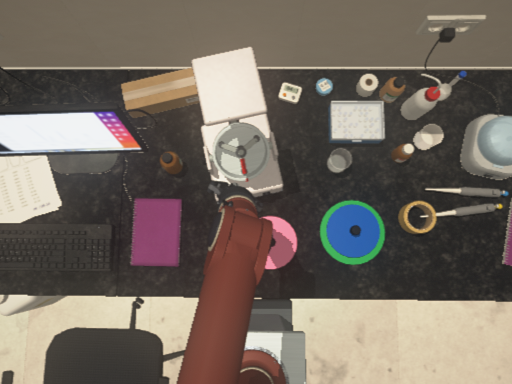

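View pics/w18.png

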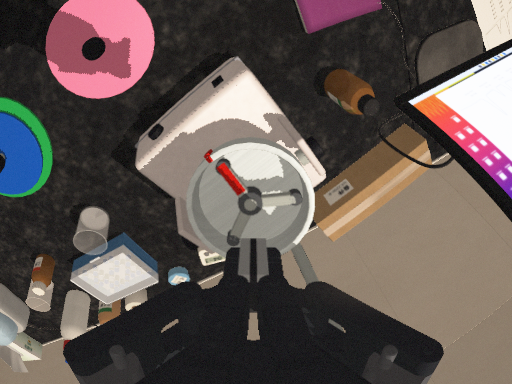

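View pics/s18.png

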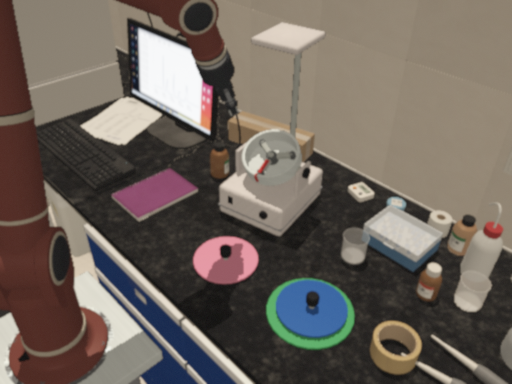

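All three views agree: the red arm points at the mark (wrist view, arm (231,179), mark (211,156)). The lid lies flat on the mat at (352,232) in the top view, the notebook, bottle and beaker are in place, and the arm is clear.

```bash
python3 -c "
from h import *
print(bot.job_done())"
```

```text
the job is handed in; nothing more can be done
None
```

I set the lid flat and knob up on the green mat. I then turned the rotor one full turn anticlockwise, left its red arm at the index mark, and handed in at about 38 s of the 64 s.

**Tilting the tool:** the moves have no tilt, so I pushed against the arm's upper reach limit to lean the tool about 25° along the bowl's axis. I pulled in against the inner limit to straighten it to 5.5° for placing. One shoulder-side joint (joint 3) reached its −1.34 rad limit while I did this; it read −1.343, and I could not tell whether that counts as passing its range.

**Lid:** it came off along the bowl's axis. The near edge touched the mat first, then the lid pivoted flat in the pads, with at most 14 N in the end-of-move force readings. After release it was level within about 0.1°, its top at z = 18.5 mm (18 mm expected), and about 3 mm from the mat's centre.

**Rotor:** it started at about +0.07 rad and was pushed slowly with the closed fingertips. The force readings stayed around 1 N, about the sensor's noise, so nothing appeared to rub.

**Last checks:**
- **Red arm angle:** it read −0.04 rad in the wrist view, −0.06 from the top and +0.015 in the scene view. The mark in the same wrist view read −0.02, so the arm is within about 0.05 rad of it.
- **Disagreement between views:** the three differ by up to 0.07 rad, as they did before the turn.
- **Bystanders:** by eye, the notebook, bottle and beaker had not moved.
- **Robot:** it was touching nothing at hand-in.

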